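# Gauge a sample tray against the reader's flip stop

## Robot

A 6-joint arm with a two-finger parallel gripper is mounted at the origin on the work surface. World frame = base frame: x ahead of the robot, y to its left, z up, the work surface at z = 0. Lengths are in m, angles in rad, forces in N, time in s.
With the tool pointing down it reaches from about 0.375 to 0.9 m from the base axis. Payload 3.1 kg.
Tool frame: the origin (TCP) lies midway between the tips of the shut fingers; the grasp point (between the pads) lies 19 mm behind it; z points along the fingers, y is the direction in which the jaws open and shut (so a half turn about z gives the same grasp; the last joint's range is limited). The gripper opens to 87 mm and grips with 3 to 60 N. Pads are 19 mm wide; open, the fingers measure 117 mm over their backs; the gripper's body (75 mm by 190 mm) begins 51 mm behind the grasp point.
Start: joints at [-1.429, 0.527, 1.433, -0, 1.181, -0.178], TCP at [0.197, -0.593, 0.223] pointing down, gripper open.
Joint ranges: [-3.08, 3.08], [-0.75, 2.2], [0.22, 2.44], [-1.43, 4.57], [0, 2.65], [-2.85, 2.85]. Speed limits (rad/s): [2.79, 2.79, 3.14, 3.14, 3.14, 3.14].

## Interface

Orientations are given as [roll, pitch, yaw] about the fixed x, y, z axes, in that order (R = Rz(yaw) Ry(pitch) Rx(roll)).
In Python, from bench import bot gives the robot as it stands.
- The arm moves only by the tool step_arm, never from a script. Its argument "increments" is one flat list of numbers, 7 for each row, row after row: the shift along the tool's x, y, z in m, then the turn, a rotation vector about the tool's x, y, z in degrees, then the closure, from -1 (fully open) to 1 (shut). In form: [x, y, z, ax, ay, az, fingers, x, y, z, ax, ay, az, fingers, ...]. A call has exactly 5 rows; each row shifts and turns the pose as measured when the row begins, along the tool's axes as they then stand; what a row does not reach is not made up. A row lasts 1/12 s, in which the tool goes at most 41.7 mm and 7.16 degrees, less where a joint would pass 70% of its speed; a pose out of reach is approached as far as the arm can. A call with a gripper value outside its range is refused whole. The fingers move at their own pace and stop on an object; "force" is the grip in N (left out, the last holds). Time passes only in rows, so rows that do not move let the fingers close, or fill a call up. It gives the time, the measured TCP pose, the force and the opening at its end, in the units of the state.
- bot.sense(): the state, without advancing time (a new reading comes with each control period).
- bot.grab_frame(name): name is "side" or "top" or "wrist"; returns a dict with "pixels" (400x640x3 uint8, red, green, blue), "intrinsics" (3x3 intrinsics, pixels), "world_from_camera" (4x4, takes a point from camera to world coordinates). Camera axes: x right, y down, z forward; pixel columns grow to the right and rows downward; lengths in m; the calibration is good to about 2 mm. A picture is of the moment at which its call begins. There is no depth.
- bot.sign_off(): hands the job in, once; it reports no verdict.
The state is a dict: "clock": time; "joints": joint angles; "qvel": joint speeds; "effort": joint torques, N m; "eef_pos": TCP position; "tcp_rot": TCP orientation; "ft_force": force on the tool from outside, world axes, zero at the start; "ft_torque": the same for the moment, N m; "width": opening from 0.0 (shut) to 1.0 (fully open).
Only numpy, scipy, OpenCV 4.12 (cv2) and the standard library are available. Lean on these libraries where they do the work, as an engineer would, in place of code of your own. Each camera call takes 0.05 s, during which the arm holds its last target. There are 200 camera calls.

## Task

Flip the upright metal leaf of the reading station fully down, lift the grey tray with its two pots by the middle handle and carry it level to the station, flush along the fence on the side of the leaf where most of the fence is, and slide it gently along the fence until it presses lightly but surely on the side of the leaf. Then, leaving the tray exactly where the leaf gauged it and both pots upright in it, flip the leaf fully up again, and do not disturb the other things on the bench.

Things in the scene. Friction and masses are not known exactly. Their poses are not given: they have to be found in the camera images.
- fence: Aluminium fence fixed to the bench: straight bar 360 mm long along its own y, 50 mm high. Origin on the bench below the bar. Its flat working face looks along its -x (towards the robot) at x = -12 mm; behind, a 6 mm foot strip reaches x = +55 mm. Position and yaw vary.
- stop: Flip stop fixed on the fence, somewhere beyond its middle towards +y; axes parallel to the fence's. Origin on the bench below the leaf's hinge axis; the fence's working face is at x = -12 mm here too. The hinge axis runs along y at z = 50 mm between two ears (y to +-15.5, z to 66, x within +-8 mm). A gauged tray lies on the leaf's -y side, its centre at x = -48, y = -83 mm in this frame.
- leaf (a joint): Hinge angle of the leaf: 0 = fully down on its end stop, level, pointing along the stop's -x; 1.57 = straight up; 1.75 = end stop, leaning slightly back. Growing angle lifts the tip. Stiff friction hinge (0.2 N m, some 1 to 3 N at the tab): it stays where it is left. Starts between 1.55 and 1.75.
- leaf_tab (a point): Middle of the leaf's tab, to pinch across its 16 mm thickness: 115 mm from the hinge axis along the leaf, 14 mm below the axis when down (then x = -115, z = 36 mm in the stop's frame). Axes turn with the leaf: -x to its tip, y along the hinge. The leaf can pivot between lightly closed fingers. The tab stands clear in front of the gauged tray.
- tray: Loose grey open tray, 72 mm (its x) by 150 mm (its y), walls 4 mm thick, 30 mm high, symmetric end for end. Origin in the middle of its underside. Handle: upright plate across the middle, 12 mm thick (y), 40 mm wide (x), top 110 mm over the underside. 250 g without pots (varies), pots 70 g each. Starts on the bench to the robot's right, with some yaw.
- tray_grip (a point): Point in the handle plate of the tray, 95 mm over the tray's underside, on its middle; pinch along y (12 mm). Axes as the tray's.
- pot1: Closed white pot with black lid, 52 mm across and 50 mm high, standing loose in one half of the tray (centre about 39 mm from the tray's middle along y). Origin at the centre of its underside, which is 4 to 5 mm over the tray's underside.
- pot2: The same kind of pot in the other half of the tray.
- wash_bottle: Bystander: white plastic wash bottle, 72 mm across, 200 mm high, to the left of the station. Origin at its underside.
- dish_stack: Bystander: stack of three white culture dishes, 90 mm across, 45 mm high, on the bench between the tray and the station. Origin at its underside.
- beaker: Bystander: glass beaker, 80 mm across, 100 mm high, left of the station. Origin at its underside.
- leaf_hinge (a point): Middle of the leaf's hinge axis, 50 mm over the bench, axes as the stop's. The leaf: steel plate 16 mm thick (y -8 to +8 mm), reaching 132 mm from this axis, 120 g. When down, its first 89 mm span heights 14 to 48 mm over the bench, the narrower tab beyond (86 to 132 mm) 24 to 48 mm.
- reader_head (a point): Middle of the underside of the white reader head that hangs over the upright leaf: in the stop's frame x -5 to +135, y within +-45, underside z = 310 mm (lens 302), on a column behind at x = 140, y = 75 mm. A gripper pointing straight down cannot reach the upright leaf below it; one leaning back towards the stop's -x by 25 to 40 degrees can.
Mind the look-alikes: they are no part of the job. What is shaped like the pot2 but blue, purple or turquoise is not meant.

How it is judged:
By the outcome, as a careful person would: the job done as asked, in the order asked, and still so for the second after the job is handed in, with the robot touching nothing.
It also fails if it takes over 72 s, if anything falls off the work surface, if the arm or the gripper's body presses on something with over 40 N, if the wrist force passes 120 N, or if a joint passes its speed limit or range.

## Working session

There is one attempt and no reset: what is moved stays moved. The work goes in short steps, Python scripts to look and compute and a tool call to move; the robot and the scene stay as the last step left them, time stands still between calls to the robot, and variables do not carry over. Pictures are saved under pics/ and viewed, about 8 in all and at most 12, crops included, and the job is handed in when it is done.

Besides the shell and the picture viewer there is one more tool, called after "Emit:" as a command line: name --argument value ..., lists and objects as JSON in quotes. step_arm: Moves the arm, as the interface text tells. Its arguments: {"type":"object","properties":{"increments":{"type":"array"},"force":{"type":"number"}},"required":["increments"]}

```bash
mkdir -p pics; ls; cat > h.py <<'E'
import numpy as np, cv2
from bench import bot
from scipy.spatial.transform import Rotation as R
def snap(name,fn):
    f=bot.grab_frame(name); cv2.imwrite('pics/'+fn,np.array(f['pixels'])[:,:,::-1]); np.savez('pics/'+fn+'.npz',K=f['intrinsics'],T=f['world_from_camera']); return f
def cal(fn):
    d=np.load('pics/'+fn+'.npz'); return d['K'],d['T']
def px2w(fn,u,v,z):
    K,T=cal(fn); d=T[:3,:3]@np.linalg.solve(K,[u,v,1.]); o=T[:3,3]; return o+d*(z-o[2])/d[2]
def w2px(fn,p):
    K,T=cal(fn); q=K@(T[:3,:3].T@(np.array(p)-T[:3,3])); return q[:2]/q[2]
E
python3 - <<'E'
from h import *
for n in('top','side'):
    f=snap(n,n+'0.png'); print(n,f['world_from_camera'],f['intrinsics'])
print(bot.sense())
E
```

```text
pics
top [[ 0.02551504 -0.98886982  0.1465792   0.3113049 ]
 [-0.99964966 -0.02627098 -0.00322341  0.00745792]
 [ 0.00703832 -0.1464456  -0.98919369  1.44631613]
 [ 0.          0.          0.          1.        ]] [[501.93441642   0.         322.58060935]
 [  0.         501.93441642 197.57845078]
 [  0.           0.           1.        ]]
side [[-0.97120803 -0.1083366   0.21217479  0.28928406]
 [-0.23721206  0.52212895 -0.81921413  0.77377121]
 [-0.02203173 -0.84595777 -0.53279457  0.72379664]
 [ 0.          0.          0.          1.        ]] [[391.0598963    0.         314.83933143]
 [  0.         391.0598963  195.55510792]
 [  0.           0.           1.        ]]
{'clock': 0.1, 'joints': array([-1.42949820e+00,  5.28386157e-01,  1.43377443e+00,  9.27891156e-06,
        1.18142908e+00, -1.78477043e-01]), 'qvel': array([-0.00039261, -0.00097318, -0.0032419 ,  0.0004798 , -0.00178388,
        0.00053471]), 'effort': array([-6.23429751e-04, -4.40985096e+01, -1.77150357e+01,  6.35422859e-02,
        5.33865974e-02, -2.99493729e-05]), 'eef_pos': array([ 0.19641916, -0.59262913,  0.22166146]), 'tcp_rot': array([-3.13962888e+00, -3.62973082e-04,  3.19771285e-01]), 'ft_force': array([ 0.11068304, -0.62323044,  0.25585328]), 'ft_torque': array([ 0.02104625, -0.00143179, -0.04308655]), 'width': 1.0031264404494646}
```

View pics/top0.png

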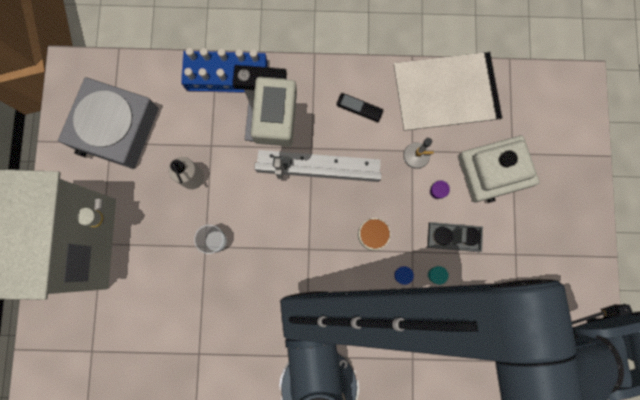

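View pics/side0.png

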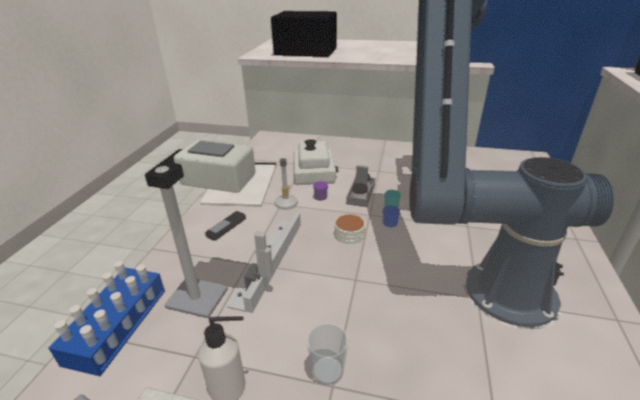

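The top picture shows the fence from about (256,162) to (381,170), the stop near (283,163), the tray near (455,237), and the dishes at (374,233). I'll enlarge that area.

```bash
python3 - <<'E'
from h import *
a=cv2.imread('pics/top0.png')[135:265,245:500]
a=cv2.resize(a,None,fx=3.1,fy=3.1,interpolation=cv2.INTER_CUBIC)
b=cv2.imread('pics/side0.png')[215:310,225:310]
cv2.imwrite('pics/c1.png',a); 
E
```

```text
(no output)
```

View pics/c1.png

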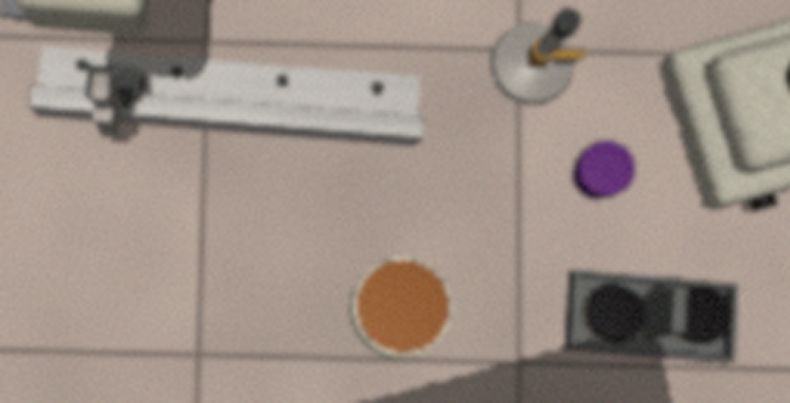

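```bash
python3 - <<'E'
from h import *
def P(u,v,z): return px2w('top0.png',245+u/3.1,135+v/3.1,z)
c=np.array([P(*q,.03) for q in[(570,271),(735,285),(732,360),(567,348)]]);print('tray',c.round(3),c.mean(0))
for i in range(4): print(np.linalg.norm(c[i]-c[i-1]))
e=(c[0]-c[1]+c[3]-c[2]);print('yaw of tray y vs world y', np.degrees(np.arctan2(-e[0],e[1])))
for n,q in {'foot TL':(40,47,.006),'foot TR':(420,75,.006),'face bot L':(33,110,0),'face bot R':(420,141,0),'bar top front L':(33,108,.05),'bar top front R':(420,136,.05),'bar top back L':(35,88,.05),'bar top back R':(422,118,.05),'leaf top?':(122,132,.18),'dish':(403,305,.045)}.items(): print(n,P(*q).round(4))
E
```

```text
tray [[ 0.458 -0.3    0.03 ]
 [ 0.449 -0.451  0.03 ]
 [ 0.381 -0.447  0.03 ]
 [ 0.388 -0.297  0.03 ]] [ 0.41887492 -0.37398267  0.03      ]
0.07035595956198992
0.1512321315760488
0.06850128375233724
0.15007917651018496
yaw of tray y vs world y -3.019830292788918
foot TL [0.6605 0.1964 0.006 ]
foot TR [ 0.6432 -0.1643  0.006 ]
face bot L [0.6007 0.2011 0.    ]
face bot R [ 0.5807 -0.1656  0.    ]
bar top front L [0.5926 0.1945 0.05  ]
bar top front R [ 0.5761 -0.1596  0.05  ]
bar top back L [0.6113 0.1935 0.05  ]
bar top back R [ 0.5929 -0.1612  0.05  ]
leaf top? [0.5482 0.1026 0.18  ]
dish [ 0.4217 -0.1461  0.045 ]
```

```bash
cat >> h.py <<'E'
D=np.degrees
def rot(lean_deg,yaw_deg): return R.from_euler('xyz',[180,-lean_deg,yaw_deg],degrees=True)
def plan(p,Rt,start=None,rows=None,g=-1,vmax=.036,wmax=6.5):
    """rows from the sensed (or given) pose to the target; prints tool-frame increments per row; returns (p,Rt) for chaining"""
    if start is None:
        s=bot.sense(); start=(s['eef_pos'],R.from_euler('xyz',s['tcp_rot']))
    p0,R0=np.array(start[0]),start[1]; p=np.array(p)
    w=(R0.inv()*Rt).as_rotvec(degrees=True)
    n=rows or int(np.ceil(max(np.linalg.norm(p-p0)/vmax,np.linalg.norm(w)/wmax,1)))
    print(f'{n} rows:')
    for i in range(n):
        Ri=R0*R.from_rotvec(w*i/n,degrees=True); d=Ri.inv().apply((p-p0)/n)
        print([float(x) for x in d.round(4)]+[float(x) for x in (w/n).round(2)]+[g])
    return p,Rt
def st():
    s=bot.sense(); print('t',round(s['clock'],2),'p',s['eef_pos'].round(4),'rpy',D(s['tcp_rot']).round(2),'F',s['ft_force'].round(1),'w',round(s['width'],3)); return s
E
python3 - <<'E'
from h import *
def P(u,v,z): return px2w('top0.png',245+u/3.1,135+v/3.1,z)
print('ears',P(122,85,.066),'leaf', P(118,132,.18))
for s in[(264,233,.182),(260,255,.13),(268,272,.066),(238,303,.05),(299,215,.05)]: print(px2w('side0.png',*s))
a=plan((.40,-.33,.30),rot(0,-2.8))
plan((.45,.09,.28),rot(30,-2.8),a,rows=15)
E
```

```text
ears [0.61274763 0.11279483 0.066     ] leaf [0.54807606 0.10594492 0.18      ]
[0.58022113 0.1189494  0.182     ]
[0.58866489 0.13642354 0.13      ]
[0.57993739 0.1223954  0.066     ]
[0.6198013  0.21664087 0.05      ]
[ 0.57821815 -0.14617269  0.05      ]
10 rows:
[0.0276, -0.0185, -0.0078, -0.01, 0.0, 2.11, -1]
[0.0269, -0.0195, -0.0078, -0.01, 0.0, 2.11, -1]
[0.0261, -0.0205, -0.0078, -0.01, 0.0, 2.11, -1]
[0.0254, -0.0215, -0.0078, -0.01, 0.0, 2.11, -1]
[0.0246, -0.0224, -0.0078, -0.01, 0.0, 2.11, -1]
[0.0237, -0.0233, -0.0078, -0.01, 0.0, 2.11, -1]
[0.0228, -0.0241, -0.0078, -0.01, 0.0, 2.11, -1]
[0.0219, -0.025, -0.0078, -0.01, 0.0, 2.11, -1]
[0.021, -0.0258, -0.0078, -0.01, 0.0, 2.11, -1]
[0.02, -0.0265, -0.0078, -0.01, 0.0, 2.11, -1]
15 rows:
[0.002, -0.0281, 0.0013, 0.0, 2.0, 0.0, -1]
[0.0019, -0.0281, 0.0014, 0.0, 2.0, 0.0, -1]
[0.0019, -0.0281, 0.0015, 0.0, 2.0, 0.0, -1]
[0.0018, -0.0281, 0.0015, 0.0, 2.0, 0.0, -1]
[0.0018, -0.0281, 0.0016, 0.0, 2.0, 0.0, -1]
[0.0017, -0.0281, 0.0017, 0.0, 2.0, 0.0, -1]
[0.0016, -0.0281, 0.0017, 0.0, 2.0, 0.0, -1]
[0.0016, -0.0281, 0.0018, 0.0, 2.0, 0.0, -1]
[0.0015, -0.0281, 0.0018, 0.0, 2.0, 0.0, -1]
[0.0015, -0.0281, 0.0019, 0.0, 2.0, 0.0, -1]
[0.0014, -0.0281, 0.0019, 0.0, 2.0, 0.0, -1]
[0.0013, -0.0281, 0.002, 0.0, 2.0, 0.0, -1]
[0.0012, -0.0281, 0.002, 0.0, 2.0, 0.0, -1]
[0.0012, -0.0281, 0.0021, 0.0, 2.0, 0.0, -1]
[0.0011, -0.0281, 0.0021, 0.0, 2.0, 0.0, -1]
```

Emit:
step_arm --increments '[0.0276, -0.0185, -0.008, 0, 0, 2.1, -1, 0.0269, -0.0195, -0.008, 0, 0, 2.1, -1, 0.0261, -0.0205, -0.008, 0, 0, 2.1, -1, 0.0254, -0.0215, -0.008, 0, 0, 2.1, -1, 0.0246, -0.0224, -0.008, 0, 0, 2.1, -1]'

```text
clock: 0.52
eef_pos: [0.2964, -0.4619, 0.2575]
tcp_rot: [-3.135, 0.003, 0.117]
ft_force: [0.9, -0.3, -0.4]
width: 0.997
```

Emit:
step_arm --increments '[0.0237, -0.0233, -0.008, 0, 0, 2.1, -1, 0.0228, -0.0241, -0.008, 0, 0, 2.1, -1, 0.0219, -0.025, -0.008, 0, 0, 2.1, -1, 0.021, -0.0258, -0.008, 0, 0, 2.1, -1, 0.02, -0.0265, -0.008, 0, 0, 2.1, -1]'

```text
clock: 0.93
eef_pos: [0.4039, -0.3244, 0.2978]
tcp_rot: [-3.13, 0.007, -0.078]
ft_force: [0.7, -0.3, 0.0]
width: 0.996
```

Emit:
step_arm --increments '[0.002, -0.028, 0.0014, 0, 2, 0, -1, 0.002, -0.028, 0.0014, 0, 2, 0, -1, 0.002, -0.028, 0.0014, 0, 2, 0, -1, 0.002, -0.028, 0.0014, 0, 2, 0, -1, 0.002, -0.028, 0.0014, 0, 2, 0, -1]'

```text
clock: 1.35
eef_pos: [0.4313, -0.1795, 0.2938]
tcp_rot: [-3.133, -0.18, -0.077]
ft_force: [1.1, 0.5, -0.4]
width: 0.999
```

Emit:
step_arm --increments '[0.002, -0.028, 0.0018, 0, 2, 0, -1, 0.002, -0.028, 0.0018, 0, 2, 0, -1, 0.002, -0.028, 0.0018, 0, 2, 0, -1, 0.002, -0.028, 0.0018, 0, 2, 0, -1, 0.002, -0.028, 0.0018, 0, 2, 0, -1]'

```text
clock: 1.77
eef_pos: [0.4519, -0.0332, 0.2879]
tcp_rot: [-3.129, -0.361, -0.082]
ft_force: [0.1, -1.3, 0.3]
width: 1.003
```

```bash
python3 - <<'E'
from h import *
st(); snap('wrist','w1.png')
E
```

```text
t 1.77 p [ 0.4519 -0.0332  0.2879] rpy [-179.3   -20.67   -4.69] F [ 0.1 -1.3  0.3] w 1.003
```

View pics/w1.png

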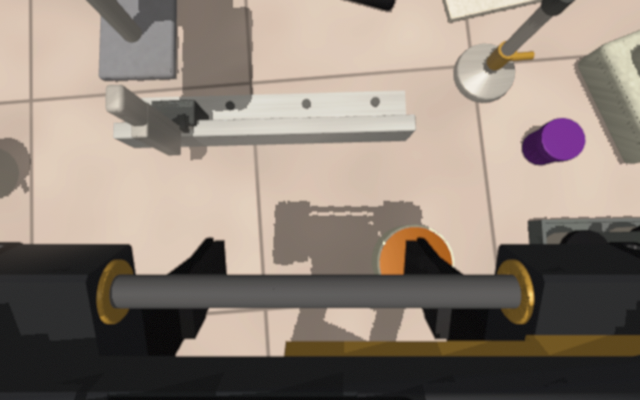

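The wrist view shows the fence bar from (115,130) to (414,125), the leaf standing with its tip at about (115,100), and the ears near (187,115). I'll enlarge it to read the edges.

```bash
python3 - <<'E'
from h import *
a=cv2.imread('pics/w1.png')
b=cv2.resize(a[75:165,90:230],None,fx=5.5,fy=5.5,interpolation=cv2.INTER_CUBIC)
cv2.imwrite('pics/c2.png',b)
E
```

```text
(no output)
```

View pics/c2.png

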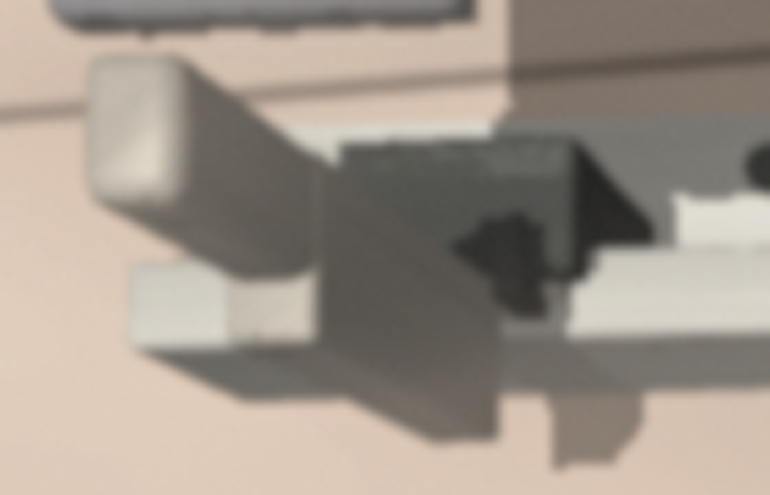

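```bash
cat > fit.py <<'E'
from h import *
from scipy.optimize import least_squares
F='w1.png'
C=lambda u,v:(90+u/5.5,75+v/5.5)
fen=[((-12,180,50),C(140,347)),((-12,180,0),C(243,400)),((-12,-180,50),(414.5,131)),((-12,-180,0),(414,140)),((55,-180,6),(405,92))]
leaf=[((-132,8,-2),C(90,55)),((-132,-8,-2),C(185,55)),((-132,-8,-26),C(185,203)),((-132,8,-26),C(90,200))]
ear=[((8,-15.5,66),C(575,140))]
def W(q,p): return (R.from_euler('z',q[2]).apply(np.array(p)/1e3)+[q[0],q[1],0])
def leafpt(q,p):
    x=R.from_euler('y',q[4]).apply(np.array(p)/1e3)+[0,q[3],.05]
    return W(q,x*1e3)
def res(q):
    r=[w2px(F,W(q,p))-u for p,u in fen]+[w2px(F,leafpt(q,p))-u for p,u in leaf]+[w2px(F,W(q,np.array(p)+[0,q[3]*1e3,0]))-u for p,u in ear]
    return np.ravel(r)
s=least_squares(res,[.597,.019,-.048,.09,1.6],loss='soft_l1')
print(s.x.round(4),'yaw',D(s.x[2]));print(res(s.x).reshape(-1,2).round(1))
q=s.x; print('stop',W(q,(0,q[3]*1e3,0)),'tab',leafpt(q,(-115,0,-14)),'gauged tray',W(q,(-48,q[3]*1e3-83,0)))
E
python3 fit.py
```

```text
[ 0.5989  0.019  -0.0594  0.1026  1.5434] yaw -3.4055546155558223
[[-2.4 -0.7]
 [ 0.4 -0.1]
 [ 2.6 -0.4]
 [-7.2  1.7]
 [ 0.7 -1.4]
 [-0.3 -0.8]
 [ 1.8 -1.2]
 [ 1.4  0.5]
 [-0.8  1.5]
 [-8.2 14.2]]
stop [0.60496712 0.12139301 0.        ] tab [0.58784692 0.1224118  0.16457251] gauged tray [0.55212142 0.04139093 0.        ]
```

```bash
python3 - <<'E'
from h import *
a=plan((.46,.122,.27),rot(32,-3),rows=5)
a=plan((.54,.122,.245),rot(32,-3),a,rows=5)
E
```

```text
5 rows:
[-0.0013, -0.03, 0.0035, -0.06, 2.31, -0.3, -1]
[-0.0013, -0.0301, 0.0034, -0.06, 2.31, -0.3, -1]
[-0.0013, -0.0301, 0.0034, -0.06, 2.31, -0.3, -1]
[-0.0013, -0.0301, 0.0033, -0.06, 2.31, -0.3, -1]
[-0.0013, -0.0301, 0.0032, -0.06, 2.31, -0.3, -1]
5 rows:
[0.0109, -0.0008, 0.0127, 0.0, 0.0, 0.0, -1]
[0.0109, -0.0008, 0.0127, 0.0, 0.0, 0.0, -1]
[0.0109, -0.0008, 0.0127, 0.0, 0.0, 0.0, -1]
[0.0109, -0.0008, 0.0127, 0.0, 0.0, 0.0, -1]
[0.0109, -0.0008, 0.0127, 0.0, 0.0, 0.0, -1]
```

Emit:
step_arm --increments '[-0.0013, -0.03, 0.0034, -0.06, 2.3, -0.3, -1, -0.0013, -0.03, 0.0034, -0.06, 2.3, -0.3, -1, -0.0013, -0.03, 0.0034, -0.06, 2.3, -0.3, -1, -0.0013, -0.03, 0.0034, -0.06, 2.3, -0.3, -1, -0.0013, -0.03, 0.0034, -0.06, 2.3, -0.3, -1]'

```text
clock: 2.23
eef_pos: [0.4614, 0.1147, 0.2716]
tcp_rot: [3.139, -0.559, -0.06]
ft_force: [0.2, -1.4, -0.1]
width: 0.998
```

Emit:
step_arm --increments '[0.0109, -0.0008, 0.0127, 0, 0, 0, -1, 0.0109, -0.0008, 0.0127, 0, 0, 0, -1, 0.0109, -0.0008, 0.0127, 0, 0, 0, -1, 0.0109, -0.0008, 0.0127, 0, 0, 0, -1, 0, 0, 0, 0, 0, 0, -1]'

```text
clock: 2.65
eef_pos: [0.5214, 0.1216, 0.2471]
tcp_rot: [3.137, -0.551, -0.044]
ft_force: [0.2, -0.2, 0.1]
width: 1.002
```

```bash
python3 - <<'E'
from h import *
st(); snap('wrist','w2.png')
E
```

```text
t 2.65 p [0.5214 0.1216 0.2471] rpy [179.72 -31.55  -2.5 ] F [ 0.2 -0.2  0.1] w 1.002
```

View pics/w2.png

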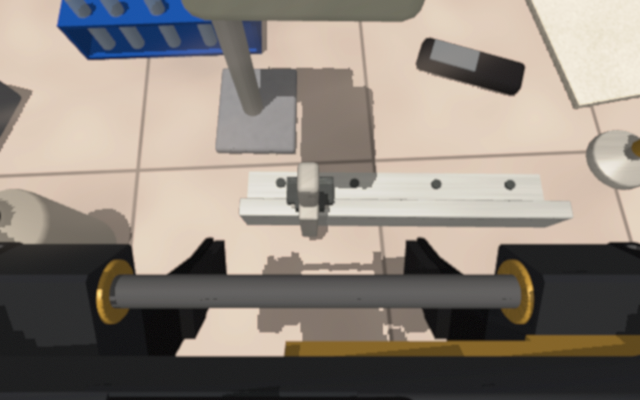

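```bash
python3 - <<'E'
from h import *
a=cv2.imread('pics/w2.png')
b=np.vstack([cv2.resize(a[155:240,230:345],None,fx=4.5,fy=4.5,interpolation=cv2.INTER_CUBIC)])
c=cv2.resize(a[165:235,515:580],None,fx=4,fy=4,interpolation=cv2.INTER_CUBIC)
m=np.zeros((400,800,3),np.uint8); m[:b.shape[0],:b.shape[1]]=b; m[:c.shape[0],530:530+c.shape[1]]=c
cv2.imwrite('pics/c3.png',m)
E
```

```text
(no output)
```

View pics/c3.png

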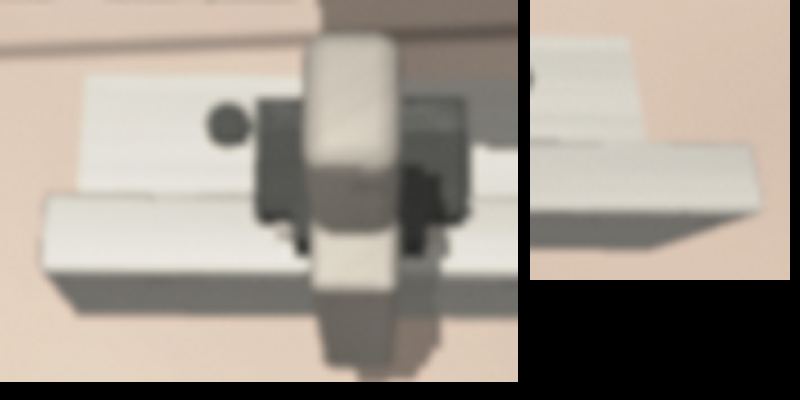

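```bash
python3 - <<'E'
s=open('fit.py').read()
a=s.index("F='w1"); b=s.index("def W")
s=s[:a]+'''F='w2.png'
C=lambda u,v:(230+u/4.5,155+v/4.5)
E=lambda u,v:(515+(u-530)/4,165+v/4)
fen=[((-12,180,50),C(42,270)),((-12,180,0),C(78,315)),((55,180,6),C(85,75)),((-12,-180,50),E(760,208)),((-12,-180,0),E(652,250)),((55,-180,6),E(628,38))]
leaf=[((-132,8,-2),C(308,38)),((-132,-8,-2),C(393,38)),((-132,-8,-26),C(396,163)),((-132,8,-26),C(308,163)),((-89,8,-26),C(312,233)),((-89,-8,-26),C(397,233)),((-89,-8,-36),C(397,290)),((-89,8,-36),C(315,290))]
ear=[((8,-15.5,66),C(468,100)),((8,15.5,66),C(257,100))]
'''+s[b:]
open('fit2.py','w').write(s)
E
python3 fit2.py
```

```text
[ 0.5993  0.0197 -0.0555  0.1035  1.5491] yaw -3.1793476506518634
[[-0.8 -0.7]
 [-0.5 -0.5]
 [ 0.3 -1. ]
 [ 2.   0.3]
 [ 0.  -0.3]
 [-0.1 -1.2]
 [-0.9 -3. ]
 [ 2.3 -2.8]
 [ 1.5  1.3]
 [-1.6  1. ]
 [-0.2  0.4]
 [ 0.4  0.6]
 [ 0.3 -0.2]
 [-1.1 -0.4]
 [-9.  15.4]
 [ 8.1 15.2]]
stop [0.60507089 0.12305246 0.        ] tab [0.58860905 0.12396686 0.16466984] gauged tray [0.55254146 0.04284236 0.        ]
```

```bash
python3 - <<'E'
from h import *
a=plan((.5986,.1235,.1486),rot(32,-3.2),rows=5)
E
```

```text
5 rows:
[0.0032, -0.0012, 0.025, -0.01, 0.11, 0.12, -1]
[0.0032, -0.0012, 0.025, -0.01, 0.11, 0.12, -1]
[0.0031, -0.0012, 0.025, -0.01, 0.11, 0.12, -1]
[0.0031, -0.0013, 0.025, -0.01, 0.11, 0.12, -1]
[0.003, -0.0013, 0.025, -0.01, 0.11, 0.12, -1]
```

Emit:
step_arm --increments '[0.0032, -0.0012, 0.024, 0, 0.1, 0.12, -1, 0.0032, -0.0012, 0.024, 0, 0.1, 0.12, -1, 0.0032, -0.0012, 0.024, 0, 0.1, 0.12, -1, 0.0032, -0.0012, 0.024, 0, 0.1, 0.12, -1, 0.0032, -0.0012, 0.024, 0, 0.1, 0.12, -1]' --force 5

```text
clock: 3.12
eef_pos: [0.593, 0.1229, 0.1544]
tcp_rot: [-3.14, -0.559, -0.057]
ft_force: [-0.8, 0.3, -0.5]
width: 1.008
```

```bash
python3 - <<'E'
from h import *
st()
a=plan((.5986,.1235,.1486),rot(32,-3.2),rows=1)
E
```

```text
t 3.12 p [0.593  0.1229 0.1544] rpy [-179.92  -32.05   -3.27] F [-0.8  0.3 -0.5] w 1.008
1 rows:
[0.0016, -0.0009, 0.0079, -0.04, -0.05, -0.06, -1]
```

Close lightly on the tab.

Emit:
step_arm --increments '[0.0016, -0.0009, 0.0075, 0, 0, 0, -1, 0, 0, 0, 0, 0, 0, 1, 0, 0, 0, 0, 0, 0, 1, 0, 0, 0, 0, 0, 0, 1, 0, 0, 0, 0, 0, 0, 1]' --force 6

```text
clock: 3.53
eef_pos: [0.5949, 0.1215, 0.1454]
tcp_rot: [3.14, -0.55, -0.058]
ft_force: [-0.5, -0.0, 0.6]
width: 0.785
```

Emit:
step_arm --increments '[0, 0, 0, 0, 0, 0, 1, 0, 0, 0, 0, 0, 0, 1, 0, 0, 0, 0, 0, 0, 1, 0, 0, 0, 0, 0, 0, 1, 0, 0, 0, 0, 0, 0, 1]'

```text
clock: 3.95
eef_pos: [0.5939, 0.1217, 0.149]
tcp_rot: [3.14, -0.554, -0.058]
ft_force: [-0.4, -0.5, 1.5]
width: 0.4
```

```bash
cat >> h.py <<'E'
STOP=np.array([.60507,.12305,0]); YAW=-3.18
def tab_tcp(th,lean,stop=STOP):
    """TCP pose with the grasp point on the tab at hinge angle th"""
    t=R.from_euler('y',th).apply([-.115,0,-.014])+[0,0,.05]
    p=stop+R.from_euler('z',YAW,degrees=True).apply(t)
    Rt=rot(lean,YAW); return p+Rt.apply([0,0,.019]),Rt
E
python3 - <<'E'
from h import *
s=st()
Rt=R.from_euler('xyz',s['tcp_rot']); g=s['eef_pos']-Rt.apply([0,0,.019]); print('grasp',g)
a=(s['eef_pos'],Rt)
for th in np.linspace(1.55,0,16)[1:]:
    a=plan(*tab_tcp(th,32),a,rows=1,g=1)
E
```

```text
t 3.95 p [0.5939 0.1217 0.149 ] rpy [179.93 -31.74  -3.31] F [-0.4 -0.5  1.5] w 0.4
grasp [0.5838741  0.12231539 0.16517984]
1 rows:
[-0.0073, -0.0019, -0.0013, 0.14, 0.26, -0.11, 1]
1 rows:
[-0.0116, -0.0, -0.0031, 0.0, 0.0, 0.0, 1]
1 rows:
[-0.0118, 0.0, -0.0019, 0.0, 0.0, 0.0, 1]
1 rows:
[-0.0119, -0.0, -0.0007, 0.0, 0.0, 0.0, 1]
1 rows:
[-0.012, -0.0, 0.0006, 0.0, 0.0, 0.0, 1]
1 rows:
[-0.0118, 0.0, 0.0018, 0.0, 0.0, 0.0, 1]
1 rows:
[-0.0116, 0.0, 0.003, 0.0, 0.0, 0.0, 1]
1 rows:
[-0.0112, -0.0, 0.0042, 0.0, 0.0, 0.0, 1]
1 rows:
[-0.0107, 0.0, 0.0053, 0.0, 0.0, 0.0, 1]
1 rows:
[-0.0101, 0.0, 0.0064, 0.0, 0.0, 0.0, 1]
1 rows:
[-0.0094, -0.0, 0.0074, 0.0, 0.0, 0.0, 1]
1 rows:
[-0.0086, 0.0, 0.0083, 0.0, 0.0, 0.0, 1]
1 rows:
[-0.0077, -0.0, 0.0092, 0.0, 0.0, 0.0, 1]
1 rows:
[-0.0067, -0.0, 0.0099, 0.0, 0.0, 0.0, 1]
1 rows:
[-0.0056, 0.0, 0.0106, 0.0, 0.0, 0.0, 1]
```

Emit:
step_arm --increments '[0, 0, 0, 0, 0, 0, 1, 0, 0, 0, 0, 0, 0, 1, 0, 0, 0, 0, 0, 0, 1, 0, 0, 0, 0, 0, 0, 1, 0, 0, 0, 0, 0, 0, 1]' --force 10

```text
clock: 4.37
eef_pos: [0.5942, 0.1231, 0.1495]
tcp_rot: [3.141, -0.556, -0.056]
ft_force: [-0.5, -1.4, 1.8]
width: 0.182
```

```bash
python3 - <<'E'
from h import *
st()
E
```

```text
t 4.37 p [0.5942 0.1231 0.1495] rpy [179.98 -31.85  -3.19] F [-0.5 -1.4  1.8] w 0.182
```

Emit:
step_arm --increments '[-0.0114, 0, -0.0035, 0, 0, 0, 1, -0.0116, 0, -0.003, 0, 0, 0, 1, -0.0118, 0, -0.0019, 0, 0, 0, 1, -0.0119, 0, -0.0007, 0, 0, 0, 1, -0.012, 0, 0.0006, 0, 0, 0, 1]'

```text
clock: 4.78
eef_pos: [0.5602, 0.1249, 0.139]
tcp_rot: [3.141, -0.56, -0.05]
ft_force: [7.2, -0.8, -8.2]
width: 0.183
```

```bash
cat >> h.py <<'E'
def grip():
    s=st(); Rt=R.from_euler('xyz',s['tcp_rot']); g=s['eef_pos']-Rt.apply([0,0,.019])
    l=R.from_euler('z',-YAW,degrees=True).apply(g-STOP)*1e3; h=l-[0,0,50]
    print('grasp in stop frame mm',l.round(1),'radius',np.hypot(h[0],h[2]).round(1),'theta',(np.arctan2(h[2],-h[0])+np.arctan2(14,115)).round(3)); return s
E
python3 - <<'E'
from h import *
s=grip()
a=None
for th in np.linspace(1.0,0,11)[1:]:
    a=plan(*tab_tcp(th,32),a,rows=1,g=1)
E
```

```text
t 4.78 p [0.5602 0.1249 0.139 ] rpy [179.94 -32.07  -2.87] F [ 7.2 -0.8 -8.2] w 0.183
grasp in stop frame mm [-55.   -0.6 155.1] radius 118.6 theta 1.21
1 rows:
[-0.0358, -0.0008, 0.0055, -0.11, -0.07, 0.26, 1]
1 rows:
[-0.0111, -0.0, 0.0032, 0.0, 0.0, 0.0, 1]
1 rows:
[-0.0107, 0.0, 0.0043, 0.0, 0.0, 0.0, 1]
1 rows:
[-0.0103, -0.0, 0.0054, 0.0, 0.0, 0.0, 1]
1 rows:
[-0.0097, -0.0, 0.0064, 0.0, 0.0, 0.0, 1]
1 rows:
[-0.009, 0.0, 0.0073, 0.0, 0.0, 0.0, 1]
1 rows:
[-0.0082, -0.0, 0.0082, 0.0, 0.0, 0.0, 1]
1 rows:
[-0.0073, 0.0, 0.009, 0.0, 0.0, 0.0, 1]
1 rows:
[-0.0064, -0.0, 0.0096, 0.0, 0.0, 0.0, 1]
1 rows:
[-0.0054, 0.0, 0.0102, 0.0, 0.0, 0.0, 1]
```

Emit:
step_arm --increments '[-0.0142, 0, -0.0006, 0, 0, 0, 1, -0.0142, 0, 0.0006, 0, 0, 0, 1, -0.0142, 0, 0.0016, 0, 0, 0, 1, -0.014, 0, 0.0026, 0, 0, 0, 1, -0.0138, 0, 0.0036, 0, 0, 0, 1]'

```text
clock: 5.2
eef_pos: [0.5297, 0.1266, 0.1263]
tcp_rot: [-3.137, -0.514, -0.05]
ft_force: [7.2, -1.8, -3.4]
width: 0.185
```

```bash
python3 - <<'E'
from h import *
s=grip()
E
```

```text
t 5.2 p [0.5297 0.1266 0.1263] rpy [-179.71  -29.47   -2.84] F [ 7.2 -1.8 -3.4] w 0.185
grasp in stop frame mm [-84.8  -0.7 142.8] radius 125.7 theta 0.952
```

Emit:
step_arm --increments '[-0.014, 0, 0.008, 0, 0, 0, 1, -0.014, 0, 0.009, 0, 0, 0, 1, -0.0135, 0, 0.009, 0, 0, 0, 1, -0.013, 0, 0.01, 0, 0, 0, 1, -0.0125, 0, 0.01, 0, 0, 0, 1]'

```text
clock: 5.62
eef_pos: [0.5077, 0.1279, 0.0919]
tcp_rot: [-3.136, -0.439, -0.05]
ft_force: [-2.8, -2.2, 4.0]
width: 0.182
```

```bash
python3 - <<'E'
from h import *
s=grip()
E
```

```text
t 5.62 p [0.5077 0.1279 0.0919] rpy [-179.7   -25.18   -2.88] F [-2.8 -2.2  4. ] w 0.182
grasp in stop frame mm [-105.6   -0.7  109.1] radius 121.0 theta 0.632
```

Emit:
step_arm --increments '[-0.0105, 0, 0.0125, 0, 0.8, 0, 1, -0.0095, 0, 0.013, 0, 0.8, 0, 1, -0.0085, 0, 0.0135, 0, 0.8, 0, 1, -0.0075, 0, 0.014, 0, 0.8, 0, 1, -0.007, 0, 0.0145, 0, 0.8, 0, 1]'

```text
clock: 6.03
eef_pos: [0.5052, 0.1279, 0.0551]
tcp_rot: [3.138, -0.38, -0.05]
ft_force: [-9.4, -1.5, 3.9]
width: 0.182
```

```bash
python3 - <<'E'
from h import *
s=grip()
E
```

```text
t 6.03 p [0.5052 0.1279 0.0551] rpy [179.77 -21.79  -2.87] F [-9.4 -1.5  3.9] w 0.182
grasp in stop frame mm [-107.1   -0.7   72.7] radius 109.4 theta 0.33
```

Emit:
step_arm --increments '[-0.0095, 0, 0.0105, 0, 0.8, 0, 1, -0.0086, 0, 0.0105, 0, 0.8, 0, 1, -0.0086, 0, 0.0105, 0, 0.8, 0, 1, -0.007, 0, 0.0115, 0, 0.8, 0, 1, -0.006, 0, 0.0115, 0, 0.8, 0, 1]'

```text
clock: 6.45
eef_pos: [0.5063, 0.1277, 0.0263]
tcp_rot: [3.127, -0.34, -0.052]
ft_force: [-6.2, -2.5, 1.5]
width: 0.186
```

```bash
python3 - <<'E'
from h import *
s=grip()
E
```

```text
t 6.45 p [0.5063 0.1277 0.0263] rpy [179.17 -19.49  -2.96] F [-6.2 -2.5  1.5] w 0.186
grasp in stop frame mm [-105.2   -0.6   44.3] radius 105.4 theta 0.067
```

Emit:
step_arm --increments '[-0.0055, 0, 0.008, 0, 0.5, 0, 1, -0.0055, 0, 0.008, 0, 0.5, 0, 1, -0.0045, 0, 0.008, 0, 0.5, 0, 1, -0.0045, 0, 0.008, 0, 0.5, 0, 1, -0.004, 0, 0.008, 0, 0.5, 0, 1]'

```text
clock: 6.87
eef_pos: [0.5135, 0.1269, 0.006]
tcp_rot: [3.119, -0.321, -0.051]
ft_force: [-6.9, -4.3, 12.3]
width: 0.185
```

```bash
python3 - <<'E'
from h import *
s=grip()
E
```

```text
t 6.87 p [0.5135 0.1269 0.006 ] rpy [178.69 -18.39  -2.93] F [-6.9 -4.3 12.3] w 0.185
grasp in stop frame mm [-97.6  -0.8  24.1] radius 101.0 theta -0.138
```

Emit:
step_arm --increments '[0, 0, 0, 0, 0, 0, -1, 0, 0, 0, 0, 0, 0, -1, 0, 0, 0, 0, 0, 0, -1, 0, 0, 0, 0, 0, 0, -1, 0, 0, 0, 0, 0, 0, -1]'

```text
clock: 7.28
eef_pos: [0.517, 0.1284, 0.006]
tcp_rot: [3.123, -0.326, -0.051]
ft_force: [-0.4, -0.3, -0.0]
width: 0.478
```

Emit:
step_arm --increments '[-0.005, 0, -0.01, 0, 0, 0, -1, -0.006, 0, -0.02, 0, 0, 0, -1, -0.006, 0, -0.03, 0, 0, 0, -1, -0.006, 0, -0.03, 0, 0, 0, -1, -0.006, 0, -0.03, 0, 0, 0, -1]'

```text
clock: 7.7
eef_pos: [0.4672, 0.132, 0.0868]
tcp_rot: [3.12, -0.326, -0.051]
ft_force: [0.6, -0.8, 1.0]
width: 0.863
```

```bash
python3 - <<'E'
from h import *
s=grip(); snap('wrist','w3.png'); snap('side','s3.png')
a=cv2.imread('pics/w3.png'); b=cv2.imread('pics/s3.png')[190:320,205:325]
m=np.zeros((580,800,3),np.uint8); m[:250]=cv2.resize(a,(400,250)).repeat(1,0) if 0 else 0
m[:400,:400]=a[:400,120:520]; m[:433,400:]=cv2.resize(b,(400,433),interpolation=cv2.INTER_CUBIC)
cv2.imwrite('pics/c4.png',m)
E
```

```text
t 7.7 p [0.4672 0.132  0.0868] rpy [178.78 -18.68  -2.91] F [ 0.6 -0.8  1. ] w 0.863
grasp in stop frame mm [-144.2    1.7  104.8] radius 154.3 theta 0.484
```

View pics/c4.png

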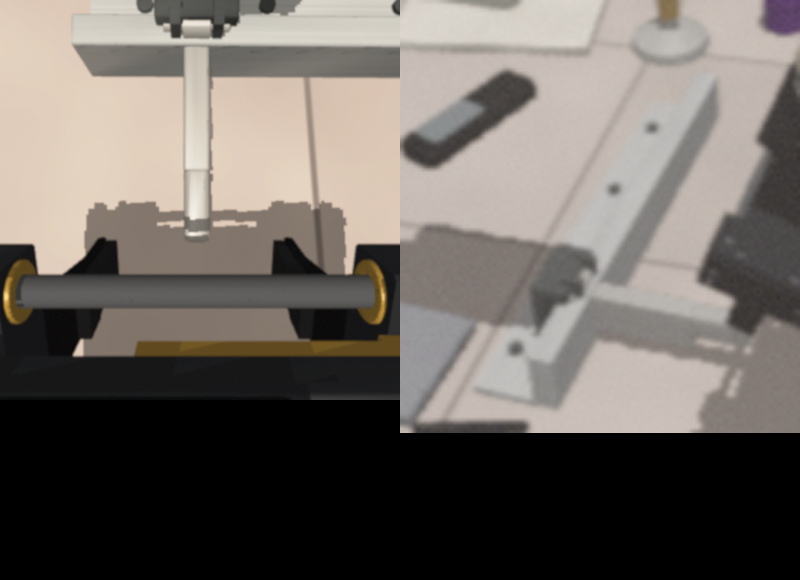

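```bash
python3 - <<'E'
from h import *
w=lambda p:STOP+R.from_euler('z',YAW,degrees=True).apply(np.array(p)/1e3)
for p in[(-132,8,48),(-132,-8,48),(-132,0,24),(-89,8,48),(-12,8,48)]: print(p,w2px('w3.png',w(p)).round(1)-[120,0])
print(px2w('top0.png',245+672/3.1,135+312/3.1,.11))
a=plan((.43,.02,.24),rot(18,-3))
a=plan((.419,-.374,.20),rot(18,-3),a,rows=15)
E
```

```text
(-132, 8, 48) [184.3 241. ]
(-132, -8, 48) [211.  240.9]
(-132, 0, 24) [196.6 239.1]
(-89, 8, 48) [184.2 169.5]
(-12, 8, 48) [183.9  45.5]
[ 0.41659208 -0.37058619  0.11      ]
6 rows:
[0.0034, 0.0195, -0.0249, 0.2, -0.15, 0.01, -1]
[0.0033, 0.0194, -0.025, 0.2, -0.15, 0.01, -1]
[0.0033, 0.0194, -0.0251, 0.2, -0.15, 0.01, -1]
[0.0032, 0.0193, -0.0252, 0.2, -0.15, 0.01, -1]
[0.0031, 0.0192, -0.0252, 0.2, -0.15, 0.01, -1]
[0.0031, 0.0191, -0.0253, 0.2, -0.15, 0.01, -1]
15 rows:
[-0.0002, 0.0263, 0.0027, 0.0, 0.0, 0.0, -1]
[-0.0002, 0.0263, 0.0027, 0.0, 0.0, 0.0, -1]
[-0.0002, 0.0263, 0.0027, 0.0, 0.0, 0.0, -1]
[-0.0002, 0.0263, 0.0027, 0.0, 0.0, 0.0, -1]
[-0.0002, 0.0263, 0.0027, 0.0, 0.0, 0.0, -1]
[-0.0002, 0.0263, 0.0027, 0.0, 0.0, 0.0, -1]
[-0.0002, 0.0263, 0.0027, 0.0, 0.0, 0.0, -1]
[-0.0002, 0.0263, 0.0027, 0.0, 0.0, 0.0, -1]
[-0.0002, 0.0263, 0.0027, 0.0, 0.0, 0.0, -1]
[-0.0002, 0.0263, 0.0027, 0.0, 0.0, 0.0, -1]
[-0.0002, 0.0263, 0.0027, 0.0, 0.0, 0.0, -1]
[-0.0002, 0.0263, 0.0027, 0.0, 0.0, 0.0, -1]
[-0.0002, 0.0263, 0.0027, 0.0, 0.0, 0.0, -1]
[-0.0002, 0.0263, 0.0027, 0.0, 0.0, 0.0, -1]
[-0.0002, 0.0263, 0.0027, 0.0, 0.0, 0.0, -1]
```

The prediction for the leaf fully down (tip at row 241, edges at 184–211, step at 170) matches the picture, so the leaf is down and the stop pose is good. Next the tray.

Emit:
step_arm --increments '[0.0033, 0.0195, -0.03, 0.2, 0, 0, -1, 0.0033, 0.0195, -0.03, 0.2, 0, 0, -1, 0.0033, 0.0195, -0.03, 0.2, 0, 0, -1, 0.0033, 0.0195, -0.03, 0.2, 0, 0, -1, 0.0033, 0.0195, -0.03, 0.2, 0, 0, -1]'

```text
clock: 8.22
eef_pos: [0.4312, 0.0439, 0.2261]
tcp_rot: [3.132, -0.319, -0.042]
ft_force: [0.9, -0.6, 0.1]
width: 1.001
```

Emit:
step_arm --increments '[0, 0.03, 0.001, 0, 0, 0, -1, 0, 0.03, 0.001, 0, 0, 0, -1, 0, 0.03, 0.001, 0, 0, 0, -1, 0, 0.03, 0.001, 0, 0, 0, -1, 0, 0.03, 0.001, 0, 0, 0, -1]'

```text
clock: 8.63
eef_pos: [0.4297, -0.1155, 0.2315]
tcp_rot: [3.117, -0.337, -0.036]
ft_force: [0.9, 0.8, -0.6]
width: 0.999
```

Emit:
step_arm --increments '[0, 0.03, 0.001, 0, 0, 0, -1, 0, 0.03, 0.001, 0, 0, 0, -1, 0, 0.03, 0.001, 0, 0, 0, -1, 0, 0.03, 0.001, 0, 0, 0, -1, 0, 0.03, 0.001, 0, 0, 0, -1]'

```text
clock: 9.05
eef_pos: [0.4212, -0.2783, 0.228]
tcp_rot: [3.111, -0.329, -0.042]
ft_force: [0.6, -0.2, -0.4]
width: 0.997
```

```bash
python3 - <<'E'
from h import *
st(); a=plan((.4225,-.373,.14),rot(18,-3),rows=5)
E
```

```text
t 9.05 p [ 0.4212 -0.2783  0.228 ] rpy [178.23 -18.85  -2.4 ] F [ 0.6 -0.2 -0.4] w 0.997
5 rows:
[-0.0047, 0.0184, 0.0176, 0.32, -0.17, 0.11, -1]
[-0.0046, 0.0185, 0.0175, 0.32, -0.17, 0.11, -1]
[-0.0045, 0.0186, 0.0174, 0.32, -0.17, 0.11, -1]
[-0.0044, 0.0187, 0.0173, 0.32, -0.17, 0.11, -1]
[-0.0043, 0.0188, 0.0172, 0.32, -0.17, 0.11, -1]
```

Emit:
step_arm --increments '[-0.0045, 0.0205, 0.015, 0.3, -0.17, 0.1, -1, -0.0045, 0.0205, 0.015, 0.3, -0.17, 0.1, -1, -0.0045, 0.0205, 0.015, 0.3, -0.17, 0.1, -1, -0.0045, 0.0205, 0.015, 0.3, -0.17, 0.1, -1, 0, 0, 0, 0, 0, 0, -1]'

```text
clock: 9.47
eef_pos: [0.4165, -0.381, 0.1628]
tcp_rot: [3.12, -0.312, -0.059]
ft_force: [0.2, -0.9, 0.5]
width: 0.997
```

```bash
python3 - <<'E'
from h import *
st(); snap('wrist','w4.png')
E
```

```text
t 9.47 p [ 0.4165 -0.381   0.1628] rpy [178.75 -17.87  -3.38] F [ 0.2 -0.9  0.5] w 0.997
```

View pics/w4.png

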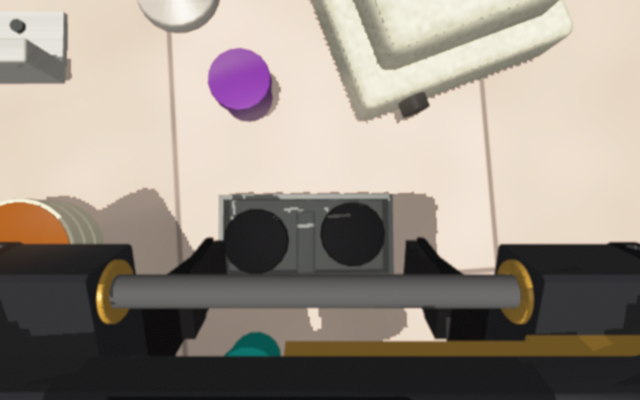

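The wrist view shows the tray's far rim from (220,196) to (391,195) and the handle at about u=297–314, close to the middle between the fingers (u≈316).

```bash
python3 - <<'E'
from h import *
a=px2w('w4.png',220,196,.03);b=px2w('w4.png',391,195,.03);print(a,b,np.linalg.norm(a-b),'yaw',D(np.arctan2(-(a-b)[0],(a-b)[1])))
y=(a-b)/np.linalg.norm(a-b); c=(a+b)/2-.036*np.array([y[1],-y[0],0]);print('centre',c)
for q in[(297,212),(314,212),(297,240),(314,240)]: print(px2w('w4.png',*q,.11))
a=plan((c[0]+.0059,c[1],.077),rot(18,-3.2),rows=5)
E
```

```text
[ 0.45999031 -0.30393103  0.03      ] [ 0.45118887 -0.45109397  0.03      ] 0.1474259033681998 yaw -3.42263379703982
centre [ 0.4196538  -0.37536328  0.03      ]
[ 0.44037203 -0.37107174  0.11      ]
[ 0.43965019 -0.38190099  0.11      ]
[ 0.42259772 -0.36991746  0.11      ]
[ 0.4218607  -0.38071023  0.11      ]
5 rows:
[-0.0036, -0.0011, 0.017, 0.23, 0.03, -0.03, -1]
[-0.0036, -0.001, 0.017, 0.23, 0.03, -0.03, -1]
[-0.0036, -0.001, 0.017, 0.23, 0.03, -0.03, -1]
[-0.0036, -0.0009, 0.017, 0.23, 0.03, -0.03, -1]
[-0.0036, -0.0008, 0.017, 0.23, 0.03, -0.03, -1]
```

Emit:
step_arm --increments '[-0.003, -0.001, 0.017, 0.2, 0, 0, -1, -0.003, -0.001, 0.017, 0.2, 0, 0, -1, -0.003, -0.001, 0.017, 0.2, 0, 0, -1, -0.003, -0.001, 0.017, 0.2, 0, 0, -0.3, -0.003, -0.001, 0.016, 0.2, 0, 0, 0]'

```text
clock: 9.93
eef_pos: [0.4285, -0.3758, 0.0787]
tcp_rot: [3.134, -0.31, -0.057]
ft_force: [0.7, 0.3, -0.2]
width: 0.92
```

```bash
python3 - <<'E'
from h import *
st()
a=plan((.4256,-.3754,.077),rot(18,-3.2),rows=2)
E
```

```text
t 9.93 p [ 0.4285 -0.3758  0.0787] rpy [179.55 -17.75  -3.29] F [ 0.7  0.3 -0.2] w 0.92
2 rows:
[-0.0016, -0.0001, 0.0004, 0.24, 0.13, -0.04, -1]
[-0.0016, -0.0001, 0.0004, 0.24, 0.13, -0.04, -1]
```

Emit:
step_arm --increments '[-0.002, 0, 0.0005, 0.3, 0.2, 0, 1, 0, 0, 0, 0, 0, 0, 1, 0, 0, 0, 0, 0, 0, 1, 0, 0, 0, 0, 0, 0, 1, 0, 0, 0, 0, 0, 0, 1]' --force 25

```text
clock: 10.35
eef_pos: [0.426, -0.3714, 0.0771]
tcp_rot: [-3.139, -0.309, -0.056]
ft_force: [-0.6, 0.3, 0.5]
width: 0.554
```

Emit:
step_arm --increments '[0, 0, 0, 0, 0, 0, 1, 0, 0, 0, 0, 0, 0, 1, 0, 0, 0, 0, 0, 0, 1, 0, 0, 0, 0, 0, 0, 1, 0, 0, 0, 0, 0, 0, 1]'

```text
clock: 10.77
eef_pos: [0.4269, -0.3736, 0.0805]
tcp_rot: [3.137, -0.312, -0.054]
ft_force: [0.8, -1.4, -0.7]
width: 0.171
```

Emit:
step_arm --increments '[0, 0, 0, 0, 0, 0, 1, 0, 0, 0, 0, 0, 0, 1, 0, 0, 0, 0, 0, 0, 1, 0, 0, 0, 0, 0, 0, 1, 0, 0, 0, 0, 0, 0, 1]'

```text
clock: 11.18
eef_pos: [0.4269, -0.3739, 0.0805]
tcp_rot: [3.138, -0.313, -0.055]
ft_force: [0.2, -0.8, 1.3]
width: 0.134
```

```bash
python3 - <<'E'
from h import *
s=st(); p=s['eef_pos']
a=plan(p+[0,0,.12],R.from_euler('xyz',s['tcp_rot']),rows=10,g=1)
E
```

```text
t 11.18 p [ 0.4269 -0.3739  0.0805] rpy [179.77 -17.91  -3.16] F [ 0.2 -0.8  1.3] w 0.134
10 rows:
[0.0037, 0.0, -0.0114, 0.0, 0.0, 0.0, 1]
[0.0037, 0.0, -0.0114, 0.0, 0.0, 0.0, 1]
[0.0037, 0.0, -0.0114, 0.0, 0.0, 0.0, 1]
[0.0037, 0.0, -0.0114, 0.0, 0.0, 0.0, 1]
[0.0037, 0.0, -0.0114, 0.0, 0.0, 0.0, 1]
[0.0037, 0.0, -0.0114, 0.0, 0.0, 0.0, 1]
[0.0037, 0.0, -0.0114, 0.0, 0.0, 0.0, 1]
[0.0037, 0.0, -0.0114, 0.0, 0.0, 0.0, 1]
[0.0037, 0.0, -0.0114, 0.0, 0.0, 0.0, 1]
[0.0037, 0.0, -0.0114, 0.0, 0.0, 0.0, 1]
```

Emit:
step_arm --increments '[0.0025, 0, -0.008, 0, 0, 0, 1, 0.0037, 0, -0.0114, 0, 0, 0, 1, 0.0037, 0, -0.0114, 0, 0, 0, 1, 0.0037, 0, -0.0114, 0, 0, 0, 1, 0.0037, 0, -0.0114, 0, 0, 0, 1]' --force 30

```text
clock: 11.6
eef_pos: [0.4235, -0.3683, 0.1345]
tcp_rot: [-3.132, -0.302, -0.057]
ft_force: [-0.3, -0.4, -3.2]
width: 0.137
```

Emit:
step_arm --increments '[0.0037, 0, -0.0114, 0, 0, 0, 1, 0.0037, 0, -0.0114, 0, 0, 0, 1, 0.0037, 0, -0.0114, 0, 0, 0, 1, 0.0037, 0, -0.0114, 0, 0, 0, 1, 0.0025, 0, -0.008, 0, 0, 0, 1]'

```text
clock: 12.02
eef_pos: [0.421, -0.3642, 0.1928]
tcp_rot: [-3.124, -0.293, -0.057]
ft_force: [-0.3, -1.1, -3.4]
width: 0.134
```

```bash
cat >> h.py <<'E'
GAUGE=STOP+R.from_euler('z',YAW,degrees=True).apply([-.048,-.083,0])
def tray(zg=None):
    """tray centre in gauge frame (mm off gauged place), assuming handle grasp as at pick: TCP minus pick offset"""
    s=st(); d=s['eef_pos']-OFF; l=R.from_euler('z',-YAW,degrees=True).apply(d-GAUGE)*1e3
    print('tray rel gauge mm',l.round(1),'underside z',(d[2]*1e3).round(1)); return s
OFF=np.array([.4269,-.3739,.0805])-np.array([.4197,-.375,0])
def tp(l): return GAUGE+R.from_euler('z',YAW,degrees=True).apply(np.array(l)/1e3)+OFF
E
python3 - <<'E'
from h import *
s=tray()
snap('wrist','w5.png')
a=plan(tp((-45,-25,115)),rot(18,-3.18),rows=20,g=1)
E
```

```text
t 12.02 p [ 0.421  -0.3642  0.1928] rpy [-179.02  -16.81   -3.25] F [-0.3 -1.1 -3.4] w 0.134
tray rel gauge mm [-115.9 -415.2  112.3] underside z 112.3
20 rows:
[0.0034, -0.0195, 0.0013, -0.04, 0.05, -0.0, 1]
[0.0034, -0.0195, 0.0012, -0.04, 0.05, -0.0, 1]
[0.0034, -0.0195, 0.0012, -0.04, 0.05, -0.0, 1]
[0.0034, -0.0195, 0.0012, -0.04, 0.05, -0.0, 1]
[0.0034, -0.0195, 0.0012, -0.04, 0.05, -0.0, 1]
[0.0034, -0.0195, 0.0012, -0.04, 0.05, -0.0, 1]
[0.0034, -0.0195, 0.0012, -0.04, 0.05, -0.0, 1]
[0.0034, -0.0195, 0.0012, -0.04, 0.05, -0.0, 1]
[0.0034, -0.0195, 0.0012, -0.04, 0.05, -0.0, 1]
[0.0034, -0.0195, 0.0011, -0.04, 0.05, -0.0, 1]
[0.0034, -0.0195, 0.0011, -0.04, 0.05, -0.0, 1]
[0.0034, -0.0195, 0.0011, -0.04, 0.05, -0.0, 1]
[0.0034, -0.0195, 0.0011, -0.04, 0.05, -0.0, 1]
[0.0034, -0.0195, 0.0011, -0.04, 0.05, -0.0, 1]
[0.0034, -0.0195, 0.0011, -0.04, 0.05, -0.0, 1]
[0.0034, -0.0195, 0.0011, -0.04, 0.05, -0.0, 1]
[0.0034, -0.0195, 0.0011, -0.04, 0.05, -0.0, 1]
[0.0034, -0.0195, 0.0011, -0.04, 0.05, -0.0, 1]
[0.0034, -0.0195, 0.001, -0.04, 0.05, -0.0, 1]
[0.0034, -0.0195, 0.001, -0.04, 0.05, -0.0, 1]
```

Emit:
step_arm --increments '[0.002, -0.01, 0.0012, -0.2, 0.2, 0, 1, 0.0034, -0.017, 0.0012, -0.2, 0.2, 0, 1, 0.0034, -0.0195, 0.0012, -0.2, 0.2, 0, 1, 0.0034, -0.0195, 0.0012, -0.2, 0.2, 0, 1, 0.0034, -0.0195, 0.0012, -0.2, 0.2, 0, 1]'

```text
clock: 12.48
eef_pos: [0.442, -0.2789, 0.1919]
tcp_rot: [3.137, -0.312, -0.062]
ft_force: [-0.3, 1.2, -3.6]
width: 0.134
```

Emit:
step_arm --increments '[0.0034, -0.0195, 0.001, -0.1, 0.1, 0, 1, 0.0034, -0.0195, 0.001, -0.1, 0.1, 0, 1, 0.0034, -0.0195, 0.001, -0.1, 0.1, 0, 1, 0.0034, -0.0195, 0.001, -0.1, 0.1, 0, 1, 0.0034, -0.0195, 0.001, -0.1, 0.1, 0, 1]'

```text
clock: 12.9
eef_pos: [0.4613, -0.1695, 0.187]
tcp_rot: [3.141, -0.31, -0.066]
ft_force: [0.3, -0.4, -3.9]
width: 0.135
```

Emit:
step_arm --increments '[0.0034, -0.0195, 0.001, -0.1, 0.1, 0, 1, 0.0034, -0.0195, 0.001, -0.1, 0.1, 0, 1, 0.0034, -0.0195, 0.001, -0.1, 0.1, 0, 1, 0.0034, -0.0195, 0.001, -0.1, 0.1, 0, 1, 0.0034, -0.0195, 0.001, -0.1, 0.1, 0, 1]'

```text
clock: 13.32
eef_pos: [0.479, -0.0611, 0.1826]
tcp_rot: [-3.141, -0.305, -0.068]
ft_force: [0.1, 0.3, -3.7]
width: 0.144
```

```bash
python3 - <<'E'
from h import *
s=tray()
a=plan(tp((-35,-28,110)),rot(17.9,-3.18),rows=5,g=1)
E
```

```text
t 13.32 p [ 0.479  -0.0611  0.1826] rpy [-179.95  -17.49   -3.92] F [ 0.1  0.3 -3.7] w 0.144
tray rel gauge mm [ -74.8 -109.3  102.1] underside z 102.1
5 rows:
[0.0079, -0.0164, 0.0008, 0.03, 0.08, -0.14, 1]
[0.0079, -0.0163, 0.0009, 0.03, 0.08, -0.14, 1]
[0.0079, -0.0163, 0.0009, 0.03, 0.08, -0.14, 1]
[0.008, -0.0163, 0.0009, 0.03, 0.08, -0.14, 1]
[0.008, -0.0163, 0.0009, 0.03, 0.08, -0.14, 1]
```

Emit:
step_arm --increments '[0.0079, -0.0164, 0.001, 0, 0, -0.15, 1, 0.0079, -0.0164, 0.001, 0, 0, -0.15, 1, 0.0079, -0.0164, 0.001, 0, 0, -0.15, 1, 0.0079, -0.0164, 0.001, 0, 0, -0.15, 1, 0.004, -0.005, 0.001, 0, 0, 0, 1]'

```text
clock: 13.73
eef_pos: [0.5097, 0.0199, 0.183]
tcp_rot: [-3.135, -0.286, -0.055]
ft_force: [0.3, -1.0, -3.3]
width: 0.133
```

```bash
python3 - <<'E'
from h import *
s=tray()
a=plan(tp((-14,-25,25)),rot(17.9,-3.18),rows=8,g=1)
E
```

```text
t 13.73 p [0.5097 0.0199 0.183 ] rpy [-179.64  -16.39   -3.15] F [ 0.3 -1.  -3.3] w 0.133
tray rel gauge mm [-48.6 -26.7 102.5] underside z 102.5
8 rows:
[0.0014, -0.0002, 0.0105, -0.05, 0.19, 0.0, 1]
[0.0014, -0.0002, 0.0105, -0.05, 0.19, 0.0, 1]
[0.0014, -0.0002, 0.0105, -0.05, 0.19, 0.0, 1]
[0.0013, -0.0002, 0.0105, -0.05, 0.19, 0.0, 1]
[0.0013, -0.0002, 0.0105, -0.05, 0.19, 0.0, 1]
[0.0012, -0.0002, 0.0105, -0.05, 0.19, 0.0, 1]
[0.0012, -0.0002, 0.0105, -0.05, 0.19, 0.0, 1]
[0.0012, -0.0002, 0.0105, -0.05, 0.19, 0.0, 1]
```

Emit:
step_arm --increments '[0.0014, 0, 0.0105, 0, 0.25, 0, 1, 0.0014, 0, 0.0105, 0, 0.25, 0, 1, 0.0014, 0, 0.0105, 0, 0.25, 0, 1, 0.0014, 0, 0.0105, 0, 0.25, 0, 1, 0.0014, 0, 0.0105, 0, 0.25, 0, 1]'

```text
clock: 14.15
eef_pos: [0.5277, 0.0246, 0.1316]
tcp_rot: [-3.133, -0.302, -0.049]
ft_force: [-0.4, 0.4, -2.5]
width: 0.137
```

```bash
python3 - <<'E'
from h import *
s=tray()
a=plan(tp((-8,-24,8)),rot(17.9,-3.18),rows=5,g=1)
E
```

```text
t 14.15 p [0.5277 0.0246 0.1316] rpy [-179.49  -17.33   -2.83] F [-0.4  0.4 -2.5] w 0.137
tray rel gauge mm [-30.9 -21.1  51.1] underside z 51.1
5 rows:
[0.0018, 0.0007, 0.0096, -0.12, 0.11, 0.07, 1]
[0.0018, 0.0007, 0.0096, -0.12, 0.11, 0.07, 1]
[0.0018, 0.0007, 0.0096, -0.12, 0.11, 0.07, 1]
[0.0018, 0.0006, 0.0096, -0.12, 0.11, 0.07, 1]
[0.0017, 0.0006, 0.0096, -0.12, 0.11, 0.07, 1]
```

Emit:
step_arm --increments '[0.001, 0.001, 0.0085, -0.1, 0.12, 0.07, 1, 0.001, 0.001, 0.0085, -0.1, 0.12, 0.07, 1, 0.001, 0.001, 0.0085, -0.1, 0.12, 0.07, 1, 0.001, 0.001, 0.0085, -0.1, 0.12, 0.07, 1, 0, 0, 0, 0, 0, 0, 1]'

```text
clock: 14.57
eef_pos: [0.5387, 0.0205, 0.094]
tcp_rot: [-3.137, -0.302, -0.056]
ft_force: [0.2, -1.1, -3.0]
width: 0.133
```

```bash
python3 - <<'E'
from h import *
s=tray()
a=plan(tp((-4,-20,2)),rot(17.9,-3.18),rows=5,g=1)
E
```

```text
t 14.57 p [0.5387 0.0205 0.094 ] rpy [-179.72  -17.31   -3.22] F [ 0.2 -1.1 -3. ] w 0.133
tray rel gauge mm [-19.7 -24.6  13.5] underside z 13.5
5 rows:
[0.0023, -0.0009, 0.0031, -0.05, 0.12, -0.01, 1]
[0.0023, -0.0009, 0.0031, -0.05, 0.12, -0.01, 1]
[0.0023, -0.0009, 0.0031, -0.05, 0.12, -0.01, 1]
[0.0023, -0.0009, 0.0032, -0.05, 0.12, -0.01, 1]
[0.0023, -0.0009, 0.0032, -0.05, 0.12, -0.01, 1]
```

Emit:
step_arm --increments '[0.0021, -0.0009, 0.003, -0.05, 0.12, 0, 1, 0.0021, -0.0009, 0.003, -0.05, 0.12, 0, 1, 0.0021, -0.0009, 0.003, -0.05, 0.12, 0, 1, 0.0021, -0.0009, 0.003, -0.05, 0.12, 0, 1, 0.001, 0, 0.002, 0, 0, 0, 1]'

```text
clock: 14.98
eef_pos: [0.5537, 0.0234, 0.0831]
tcp_rot: [-3.14, -0.312, -0.057]
ft_force: [0.5, 0.8, -3.6]
width: 0.136
```

```bash
python3 - <<'E'
from h import *
s=tray()
a=plan(tp((0,-20,-1)),rot(17.9,-3.18),rows=5,g=1)
E
```

```text
t 14.98 p [0.5537 0.0234 0.0831] rpy [-179.93  -17.89   -3.27] F [ 0.5  0.8 -3.6] w 0.136
tray rel gauge mm [ -4.9 -20.8   2.6] underside z 2.6
5 rows:
[0.0007, -0.0002, 0.001, -0.01, 0.0, -0.02, 1]
[0.0007, -0.0002, 0.001, -0.01, 0.0, -0.02, 1]
[0.0007, -0.0002, 0.001, -0.01, 0.0, -0.02, 1]
[0.0007, -0.0002, 0.001, -0.01, 0.0, -0.02, 1]
[0.0007, -0.0002, 0.001, -0.01, 0.0, -0.02, 1]
```

Emit:
step_arm --increments '[0.0002, 0, 0.0012, 0, 0, 0, 1, 0.0002, 0, 0.0012, 0, 0, 0, 1, 0.0002, 0, 0.0012, 0, 0, 0, 1, 0.0005, 0, 0.001, 0, 0, 0, 1, 0.001, 0, 0.0008, 0, 0, 0, 1]'

```text
clock: 15.4
eef_pos: [0.5565, 0.0237, 0.0805]
tcp_rot: [-3.141, -0.313, -0.055]
ft_force: [-4.3, -2.2, 2.2]
width: 0.136
```

```bash
python3 - <<'E'
from h import *
s=tray()
E
```

```text
t 15.4 p [0.5565 0.0237 0.0805] rpy [-179.95  -17.92   -3.17] F [-4.3 -2.2  2.2] w 0.136
tray rel gauge mm [ -2.1 -20.4   0. ] underside z 0.0
```

Emit:
step_arm --increments '[0.0015, 0, 0.0004, 0, 0, 0, 1, 0.0015, 0, 0.0004, 0, 0, 0, 1, 0.0015, 0, 0.0004, 0, 0, 0, 1, 0.0015, 0, 0.0004, 0, 0, 0, 1, 0.0015, 0, 0.0004, 0, 0, 0, 1]'

```text
clock: 15.82
eef_pos: [0.5571, 0.0236, 0.0809]
tcp_rot: [-3.14, -0.3, -0.054]
ft_force: [-5.1, -1.6, 4.6]
width: 0.137
```

```bash
python3 - <<'E'
from h import *
s=tray()
E
```

```text
t 15.82 p [0.5571 0.0236 0.0809] rpy [-179.91  -17.2    -3.1 ] F [-5.1 -1.6  4.6] w 0.137
tray rel gauge mm [ -1.5 -20.4   0.4] underside z 0.4
```

Emit:
step_arm --increments '[0.001, -0.003, 0, 0, 0.1, 0, 1, 0.001, -0.004, 0, 0, 0.1, 0, 1, 0.001, -0.004, 0, 0, 0.1, 0, 1, 0.001, -0.004, 0, 0, 0.1, 0, 1, 0.001, -0.004, 0, 0, 0.1, 0, 1]'

```text
clock: 16.23
eef_pos: [0.5583, 0.0417, 0.081]
tcp_rot: [-3.141, -0.299, -0.054]
ft_force: [-4.7, -5.0, 0.7]
width: 0.136
```

```bash
python3 - <<'E'
from h import *
s=tray()
E
```

```text
t 16.23 p [0.5583 0.0417 0.081 ] rpy [-179.97  -17.12   -3.11] F [-4.7 -5.   0.7] w 0.136
tray rel gauge mm [-1.3 -2.3  0.5] underside z 0.5
```

Emit:
step_arm --increments '[0.001, -0.001, 0, 0, 0.1, 0, 1, 0.001, -0.001, 0, 0, 0.1, 0, 1, 0.001, -0.001, 0, 0, 0.1, 0, 1, 0.001, -0.001, 0, 0, 0.1, 0, 1, 0.001, -0.001, 0, 0, 0.1, 0, 1]'

```text
clock: 16.65
eef_pos: [0.5583, 0.0422, 0.0812]
tcp_rot: [3.136, -0.297, -0.051]
ft_force: [-5.3, -9.8, 1.9]
width: 0.136
```

```bash
python3 - <<'E'
from h import *
s=tray()
E
```

```text
t 16.65 p [0.5583 0.0422 0.0812] rpy [179.67 -17.02  -2.94] F [-5.3 -9.8  1.9] w 0.136
tray rel gauge mm [-1.3 -1.8  0.7] underside z 0.7
```

```bash
python3 - <<'E'
from h import *
snap('wrist','w6.png'); snap('side','s6.png'); 
a=cv2.imread('pics/w6.png'); b=cv2.imread('pics/s6.png')[190:320,215:345]
m=np.zeros((400,800,3),np.uint8)
m[:,:400]=a[:,120:520]; m[:,400:]=cv2.resize(b,(400,400),interpolation=cv2.INTER_CUBIC)
cv2.imwrite('pics/c6.png',m)
E
```

```text
(no output)
```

View pics/c6.png

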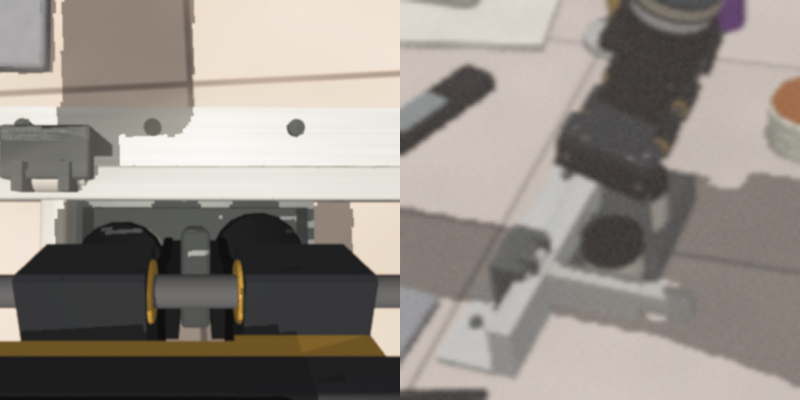

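Emit:
step_arm --increments '[0.0004, -0.0006, 0.0006, 0, 0.35, 0, 1, 0.0004, -0.0006, 0.0006, 0, 0.35, 0, 1, 0.0004, -0.0006, 0.0006, 0, 0.35, 0, 1, 0.0004, -0.0006, 0.0006, 0, 0.35, 0, 1, 0.0002, -0.0004, 0.0004, 0, 0.1, 0, 1]'

```text
clock: 17.17
eef_pos: [0.5575, 0.0421, 0.0807]
tcp_rot: [3.134, -0.319, -0.053]
ft_force: [-3.4, -4.6, 2.0]
width: 0.13
```

```bash
python3 - <<'E'
from h import *
s=tray()
E
```

```text
t 17.17 p [0.5575 0.0421 0.0807] rpy [179.54 -18.27  -3.03] F [-3.4 -4.6  2. ] w 0.13
tray rel gauge mm [-2.2 -2.   0.2] underside z 0.2
```

Emit:
step_arm --increments '[0, 0, 0, 0, 0, 0, 0, 0, 0, 0, 0, 0, 0, 0, 0, 0, 0, 0, 0, 0, 0, 0, 0, 0, 0, 0, 0, 0, 0, 0, 0, 0, 0, 0, 0]' --force 5

```text
clock: 17.58
eef_pos: [0.5638, 0.0424, 0.0832]
tcp_rot: [3.133, -0.333, -0.053]
ft_force: [1.1, 0.0, -0.6]
width: 0.43
```

```bash
python3 - <<'E'
from h import *
s=tray(); snap('wrist','w7.png')
p=s['eef_pos']; Rt=R.from_euler('xyz',s['tcp_rot'])
a=plan(p+[-.025,0,.075],Rt,rows=5,g=0)
E
```

```text
t 17.58 p [0.5638 0.0424 0.0832] rpy [179.52 -19.06  -3.06] F [ 1.1  0.  -0.6] w 0.43
tray rel gauge mm [ 4.2 -1.3  2.7] underside z 2.7
5 rows:
[0.0002, 0.0004, -0.0158, 0.0, -0.0, -0.0, 0]
[0.0002, 0.0004, -0.0158, 0.0, -0.0, -0.0, 0]
[0.0002, 0.0004, -0.0158, 0.0, -0.0, -0.0, 0]
[0.0002, 0.0004, -0.0158, 0.0, -0.0, -0.0, 0]
[0.0002, 0.0004, -0.0158, 0.0, -0.0, -0.0, 0]
```

Emit:
step_arm --increments '[0, 0, -0.015, 0, 0, 0, 0, 0, 0, -0.02, 0, 0, 0, 0, 0, 0, -0.02, 0, 0, 0, 0, 0, 0, -0.02, 0, 0, 0, 0, 0, 0, -0.02, 0, 0, 0, 0]'

```text
clock: 18.05
eef_pos: [0.5319, 0.0454, 0.1716]
tcp_rot: [3.134, -0.325, -0.054]
ft_force: [1.2, 0.1, 0.6]
width: 0.498
```

```bash
python3 - <<'E'
from h import *
s=st()
t,Rt=tab_tcp(0,30); print(t)
a=plan((.455,.132,.16),rot(30,-3.18),rows=8,g=0)
E
```

```text
t 18.05 p [0.5319 0.0454 0.1716] rpy [179.57 -18.64  -3.07] F [1.2 0.1 0.6] w 0.498
[0.49973245 0.1289024  0.01954552]
8 rows:
[-0.0101, -0.0103, -0.002, 0.05, 1.42, 0.02, 0]
[-0.0101, -0.0103, -0.0022, 0.05, 1.42, 0.02, 0]
[-0.01, -0.0103, -0.0024, 0.05, 1.42, 0.02, 0]
[-0.0099, -0.0103, -0.0027, 0.05, 1.42, 0.02, 0]
[-0.0099, -0.0103, -0.0029, 0.05, 1.42, 0.02, 0]
[-0.0098, -0.0103, -0.0031, 0.05, 1.42, 0.02, 0]
[-0.0097, -0.0103, -0.0034, 0.05, 1.42, 0.02, 0]
[-0.0096, -0.0103, -0.0036, 0.05, 1.42, 0.02, 0]
```

Emit:
step_arm --increments '[-0.018, -0.01, -0.004, 0, 2.3, 0, 0, -0.018, -0.017, -0.004, 0, 2.3, 0, 0, -0.018, -0.02, -0.004, 0, 2.3, 0, 0, -0.016, -0.02, -0.004, 0, 2.3, 0, 0, -0.012, -0.018, -0.004, 0, 2.3, 0, 0]'

```text
clock: 18.47
eef_pos: [0.4797, 0.0996, 0.1679]
tcp_rot: [3.114, -0.491, -0.057]
ft_force: [0.6, 0.3, -0.8]
width: 0.497
```

```bash
python3 - <<'E'
from h import *
s=st(); snap('wrist','w8.png')
a=plan((.455,.131,.16),rot(30,-3.18),rows=4,g=0)
E
```

```text
t 18.47 p [0.4797 0.0996 0.1679] rpy [178.4  -28.1   -3.24] F [ 0.6  0.3 -0.8] w 0.497
4 rows:
[-0.0066, -0.0074, -0.0016, 0.42, 0.49, -0.01, 0]
[-0.0066, -0.0075, -0.0016, 0.42, 0.49, -0.01, 0]
[-0.0066, -0.0075, -0.0016, 0.42, 0.49, -0.01, 0]
[-0.0065, -0.0075, -0.0016, 0.42, 0.49, -0.01, 0]
```

View pics/w8.png

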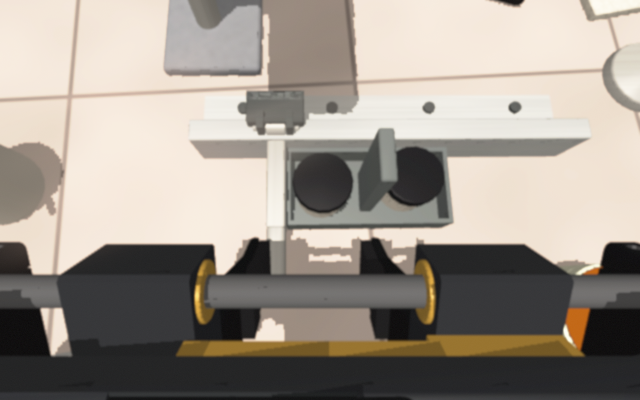

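```bash
python3 - <<'E'
from h import *
Z=R.from_euler('z',YAW,degrees=True)
for p in[(36,75,30),(36,-75,30),(-36,75,30),(-36,-75,30)]: print(p,w2px('w8.png',GAUGE+Z.apply(np.array(p)/1e3)).round(1))
t=STOP+Z.apply([-.117,-.0007,.036]); Rt=rot(30,YAW); t=t+Rt.apply([0,0,.019]); pre=t-Rt.apply([0,0,.08])
print(t,pre); a=plan(pre,Rt,rows=5,g=0); plan(t,Rt,a,rows=5,g=0)
E
```

```text
(36, 75, 30) [286.5 147.1]
(36, -75, 30) [446.2 146.2]
(-36, 75, 30) [286.3 223.6]
(-36, -75, 30) [453.8 221.7]
[0.4976967  0.12831442 0.01954552] [0.45775829 0.13053334 0.08882755]
5 rows:
[-0.0115, -0.0063, 0.0116, 0.33, 0.39, -0.0, 0]
[-0.0115, -0.0062, 0.0115, 0.33, 0.39, -0.0, 0]
[-0.0116, -0.0061, 0.0115, 0.33, 0.39, -0.0, 0]
[-0.0117, -0.0061, 0.0114, 0.33, 0.39, -0.0, 0]
[-0.0118, -0.006, 0.0114, 0.33, 0.39, -0.0, 0]
5 rows:
[0.0, 0.0, 0.016, 0.0, 0.0, 0.0, 0]
[0.0, 0.0, 0.016, 0.0, 0.0, 0.0, 0]
[0.0, 0.0, 0.016, 0.0, 0.0, 0.0, 0]
[0.0, 0.0, 0.016, 0.0, 0.0, 0.0, 0]
[0.0, 0.0, 0.016, 0.0, 0.0, 0.0, 0]
```

The tray's corners match the predicted gauged place to 1–2 px, and both pots are upright. Next comes the leaf tab.

Emit:
step_arm --increments '[-0.0116, -0.0062, 0.0114, 0.33, 0.39, 0, 0, -0.0116, -0.0062, 0.0114, 0.33, 0.39, 0, 0, -0.0116, -0.0062, 0.0114, 0.33, 0.39, 0, 0, -0.0116, -0.0062, 0.0114, 0.33, 0.39, 0, 0, -0.0116, -0.0062, 0.0114, 0.33, 0.39, 0, 0]'

```text
clock: 18.93
eef_pos: [0.4793, 0.1139, 0.1405]
tcp_rot: [3.119, -0.49, -0.052]
ft_force: [0.5, 0.1, -0.4]
width: 0.5
```

```bash
python3 - <<'E'
from h import *
s=grip()
plan((.4977,.1283,.0195),rot(30,YAW),rows=5,g=0)
E
```

```text
t 18.93 p [0.4793 0.1139 0.1405] rpy [178.73 -28.1   -3.  ] F [ 0.5  0.1 -0.4] w 0.5
grasp in stop frame mm [-134.   -15.7  157.2] radius 171.6 theta 0.796
5 rows:
[-0.0083, -0.0036, 0.0229, 0.24, 0.38, 0.04, 0]
[-0.0084, -0.0035, 0.0229, 0.24, 0.38, 0.04, 0]
[-0.0086, -0.0034, 0.0228, 0.24, 0.38, 0.04, 0]
[-0.0088, -0.0033, 0.0228, 0.24, 0.38, 0.04, 0]
[-0.0089, -0.0032, 0.0228, 0.24, 0.38, 0.04, 0]
```

```bash
python3 - <<'E'
from h import *
s=bot.sense(); print(s['joints'].round(3), s['qvel'].round(3))
plan((.4577,.1305,.089),rot(28,YAW),rows=4,g=0)
E
```

```text
[ 0.051  0.437  2.19  -1.191  0.076  2.852] [ 0.13   0.172 -0.072  0.07  -0.048  0.129]
4 rows:
[-0.011, -0.0041, 0.0086, 0.3, -0.03, 0.04, 0]
[-0.011, -0.004, 0.0086, 0.3, -0.03, 0.04, 0]
[-0.011, -0.004, 0.0087, 0.3, -0.03, 0.04, 0]
[-0.011, -0.0039, 0.0087, 0.3, -0.03, 0.04, 0]
```

Emit:
step_arm --increments '[0, 0, -0.003, 0, -2, 0, 0, 0, 0, -0.003, 0, -2, 0, 0, 0, 0, -0.003, 0, -2, 0, 0, 0, 0, -0.003, 0, -2, 0, 0, 0, 0, -0.003, 0, -2, 0, 0]'

```text
clock: 19.35
eef_pos: [0.477, 0.1102, 0.1477]
tcp_rot: [3.109, -0.387, -0.062]
ft_force: [0.4, -0.5, -0.4]
width: 0.498
```

```bash
python3 - <<'E'
from h import *
s=grip(); print(s['joints'].round(3))
E
```

```text
t 19.35 p [0.477  0.1102 0.1477] rpy [178.13 -22.16  -3.57] F [ 0.4 -0.5 -0.4] w 0.498
grasp in stop frame mm [-134.3  -19.3  165.3] radius 177.0 theta 0.831
[ 0.045  0.404  2.112 -0.293  0.254  1.955]
```

```bash
python3 - <<'E'
from h import *
Z=R.from_euler('z',YAW,degrees=True)
t=STOP+Z.apply([-.117,-.0007,.036]); Rt=rot(10,YAW); t=t+Rt.apply([0,0,.019]); pre=t-Rt.apply([0,0,.07])
print(t,pre); plan(pre,Rt,rows=5,g=0)
E
```

```text
[0.49150556 0.12865839 0.01728865] [0.47936891 0.12933269 0.0862252 ]
5 rows:
[-0.0044, -0.0042, 0.0113, 0.39, -2.43, -0.11, 0]
[-0.0039, -0.0042, 0.0116, 0.39, -2.43, -0.11, 0]
[-0.0034, -0.0041, 0.0117, 0.39, -2.43, -0.11, 0]
[-0.0029, -0.004, 0.0119, 0.39, -2.43, -0.11, 0]
[-0.0024, -0.0039, 0.012, 0.39, -2.43, -0.11, 0]
```

Emit:
step_arm --increments '[-0.0044, -0.0042, 0.009, 0.4, -2.4, 0, 0, -0.004, -0.0042, 0.009, 0.4, -2.4, 0, 0, -0.0034, -0.0042, 0.009, 0.4, -2.4, 0, 0, -0.003, -0.004, 0.009, 0.4, -2.4, 0, 0, -0.0024, -0.004, 0.009, 0.4, -2.4, 0, 0]'

```text
clock: 19.77
eef_pos: [0.4802, 0.1365, 0.1011]
tcp_rot: [-3.118, -0.175, -0.069]
ft_force: [0.2, -0.7, 0.1]
width: 0.498
```

```bash
python3 - <<'E'
from h import *
s=grip(); print(s['joints'].round(3))
plan((.4794,.1293,.086),rot(10,YAW),rows=3,g=0)
E
```

```text
t 19.77 p [0.4802 0.1365 0.1011] rpy [-178.65  -10.05   -3.94] F [ 0.2 -0.7  0.1] w 0.498
grasp in stop frame mm [-128.7    6.1  119.8] radius 146.4 theta 0.618
[0.051 0.519 1.986 0.006 0.459 1.684]
3 rows:
[-0.001, 0.0025, 0.0049, -0.41, -0.02, -0.25, 0]
[-0.001, 0.0025, 0.0049, -0.41, -0.02, -0.25, 0]
[-0.001, 0.0025, 0.0049, -0.41, -0.02, -0.25, 0]
```

Emit:
step_arm --increments '[-0.001, 0.0025, 0.005, -0.4, 0, -0.25, 0, -0.001, 0.0025, 0.005, -0.4, 0, -0.25, 0, -0.001, 0.0025, 0.005, -0.4, 0, -0.25, 0, 0, 0, 0, 0, 0, 0, 0, 0, 0, 0, 0, 0, 0, 0]'

```text
clock: 20.18
eef_pos: [0.4822, 0.1307, 0.0834]
tcp_rot: [-3.136, -0.178, -0.056]
ft_force: [0.2, 0.7, -0.5]
width: 0.498
```

```bash
python3 - <<'E'
from h import *
s=grip(); print(s['joints'].round(3))
plan((.4915,.1287,.0173),rot(10,YAW),rows=5,g=0)
E
```

```text
t 20.18 p [0.4822 0.1307 0.0834] rpy [-179.68  -10.19   -3.19] F [ 0.2  0.7 -0.5] w 0.498
grasp in stop frame mm [-126.4    0.7  102.1] radius 136.8 theta 0.512
[ 0.049  0.558  1.994 -0.032  0.412  1.703]
5 rows:
[-0.0005, 0.0004, 0.0133, -0.06, -0.04, -0.0, 0]
[-0.0005, 0.0004, 0.0134, -0.06, -0.04, -0.0, 0]
[-0.0005, 0.0003, 0.0134, -0.06, -0.04, -0.0, 0]
[-0.0005, 0.0003, 0.0134, -0.06, -0.04, -0.0, 0]
[-0.0005, 0.0003, 0.0134, -0.06, -0.04, -0.0, 0]
```

Emit:
step_arm --increments '[-0.0006, 0.0004, 0.013, 0, 0, 0, 0, -0.0006, 0.0004, 0.013, 0, 0, 0, 0, -0.0006, 0.0004, 0.013, 0, 0, 0, 0, -0.0006, 0.0004, 0.013, 0, 0, 0, 0, -0.0005, 0.0003, 0.008, 0, 0, 0, 0]'

```text
clock: 20.6
eef_pos: [0.4905, 0.1293, 0.0255]
tcp_rot: [-3.134, -0.185, -0.055]
ft_force: [-0.6, -0.1, -0.4]
width: 0.501
```

```bash
python3 - <<'E'
from h import *
s=grip(); print(s['joints'].round(3))
plan((.4915,.1287,.0173),rot(10,YAW),rows=1,g=0)
E
```

```text
t 20.6 p [0.4905 0.1293 0.0255] rpy [-179.58  -10.63   -3.15] F [-0.6 -0.1 -0.4] w 0.501
grasp in stop frame mm [-118.2   -0.3   44.2] radius 118.4 theta 0.072
[ 0.044  0.688  2.008 -0.042  0.261  1.709]
1 rows:
[-0.0005, 0.0006, 0.0082, -0.42, -0.62, 0.03, 0]
```

Emit:
step_arm --increments '[-0.0005, 0.0004, 0.0085, -0.3, -0.6, 0, 0, 0, 0, 0.001, 0, 0, 0, 1, 0, 0, 0, 0, 0, 0, 1, 0, 0, 0, 0, 0, 0, 1, 0, 0, 0, 0, 0, 0, 1]' --force 12

```text
clock: 21.02
eef_pos: [0.4912, 0.1288, 0.0152]
tcp_rot: [-3.14, -0.173, -0.055]
ft_force: [1.3, 0.6, -0.4]
width: 0.283
```

Emit:
step_arm --increments '[0, 0, 0, 0, 0, 0, 1, 0, 0, 0, 0, 0, 0, 1, 0, 0, 0, 0, 0, 0, 1, 0, 0, 0, 0, 0, 0, 1, 0, 0, 0, 0, 0, 0, 1]'

```text
clock: 21.43
eef_pos: [0.4913, 0.1287, 0.0163]
tcp_rot: [-3.14, -0.174, -0.055]
ft_force: [-0.1, -0.0, -3.9]
width: 0.184
```

```bash
python3 - <<'E'
from h import *
s=grip(); print(s['joints'].round(3))
E
```

```text
t 21.43 p [0.4913 0.1287 0.0163] rpy [-179.92   -9.97   -3.13] F [-0.1 -0.  -3.9] w 0.184
grasp in stop frame mm [-117.2   -0.7   35. ] radius 118.2 theta -0.006
[ 0.046  0.709  1.999 -0.061  0.261  1.729]
```

Emit:
step_arm --increments '[0.001, 0, -0.014, 0, 0.3, 0, 1, 0.0015, 0, -0.014, 0, 0.5, 0, 1, 0.0025, 0, -0.014, 0, 0.7, 0, 1, 0.004, 0, -0.014, 0, 1, 0, 1, 0.0055, 0, -0.013, 0, 1, 0, 1]'

```text
clock: 21.85
eef_pos: [0.4993, 0.1283, 0.0878]
tcp_rot: [-3.139, -0.248, -0.055]
ft_force: [7.1, -1.5, -7.0]
width: 0.182
```

```bash
python3 - <<'E'
from h import *
s=grip(); print(s['joints'].round(3))
E
```

```text
t 21.85 p [0.4993 0.1283 0.0878] rpy [-179.84  -14.21   -3.17] F [ 7.1 -1.5 -7. ] w 0.182
grasp in stop frame mm [-110.5   -0.7  106.2] radius 124.0 theta 0.592
[ 0.048  0.555  2.004 -0.069  0.336  1.736]
```

Emit:
step_arm --increments '[0.0106, 0, -0.0093, 0, 1.5, 0, 1, 0.012, 0, -0.0076, 0, 1.5, 0, 1, 0.0128, 0, -0.0061, 0, 1.5, 0, 1, 0.0134, 0, -0.0043, 0, 1.5, 0, 1, 0.0139, 0, -0.0033, 0, 1.5, 0, 1]'

```text
clock: 22.27
eef_pos: [0.5443, 0.1257, 0.1366]
tcp_rot: [-3.14, -0.37, -0.055]
ft_force: [-0.8, 0.8, -3.9]
width: 0.185
```

```bash
python3 - <<'E'
from h import *
s=grip(); print(s['joints'].round(3))
E
```

```text
t 22.27 p [0.5443 0.1257 0.1366] rpy [-179.93  -21.2    -3.15] F [-0.8  0.8 -3.9] w 0.185
grasp in stop frame mm [-67.7  -0.7 154.3] radius 124.4 theta 1.117
[ 0.047  0.485  1.955 -0.109  0.335  1.768]
```

Emit:
step_arm --increments '[0.0143, 0, 0, 0, 2, 0, 1, 0.0142, 0, 0.002, 0, 2, 0, 1, 0.0137, 0, 0.004, 0, 2, 0, 1, 0.0132, 0, 0.0055, 0, 2, 0, 1, 0.0125, 0, 0.007, 0, 2, 0, 1]'

```text
clock: 22.68
eef_pos: [0.6176, 0.1219, 0.1546]
tcp_rot: [-3.141, -0.558, -0.054]
ft_force: [-2.6, -2.6, -2.6]
width: 0.183
```

```bash
python3 - <<'E'
from h import *
s=grip(); print(s['joints'].round(3))
E
```

```text
t 22.68 p [0.6176 0.1219 0.1546] rpy [-179.95  -31.98   -3.1 ] F [-2.6 -2.6 -2.6] w 0.183
grasp in stop frame mm [  2.5  -0.5 170.7] radius 120.7 theta 1.713
[ 0.042  0.519  1.911 -0.312  0.164  1.961]
```

Emit:
step_arm --increments '[0.004, 0, 0.0026, 0, -0.3, 0, 1, 0.004, 0, 0.0026, 0, -0.3, 0, 1, 0.004, 0, 0.0026, 0, -0.3, 0, 1, 0, 0, 0, 0, 0, 0, 1, 0, 0, 0, 0, 0, 0, 1]'

```text
clock: 23.1
eef_pos: [0.6262, 0.1213, 0.1523]
tcp_rot: [3.14, -0.531, -0.052]
ft_force: [-3.8, 0.3, -1.5]
width: 0.183
```

```bash
python3 - <<'E'
from h import *
s=grip(); print(s['joints'].round(3))
E
```

```text
t 23.1 p [0.6262 0.1213 0.1523] rpy [179.89 -30.42  -3.  ] F [-3.8  0.3 -1.5] w 0.183
grasp in stop frame mm [ 11.6  -0.6 168.7] radius 119.3 theta 1.789
[ 0.04   0.529  1.872 -0.229  0.217  1.874]
```

Leaf at its upper end stop. Open and back out along the tool axis.

Emit:
step_arm --increments '[0, 0, 0, 0, 0, 0, 0, 0, 0, 0, 0, 0, 0, 0, 0, 0, 0, 0, 0, 0, 0, 0, 0, 0, 0, 0, 0, 0, 0, 0, 0, 0, 0, 0, 0]' --force 5

```text
clock: 23.52
eef_pos: [0.6342, 0.1212, 0.1567]
tcp_rot: [-3.141, -0.548, -0.053]
ft_force: [0.2, 0.5, 0.1]
width: 0.452
```

Emit:
step_arm --increments '[0, 0, -0.012, 0, 0, 0, 0, 0, 0, -0.02, 0, 0, 0, 0, 0, 0, -0.02, 0, -0.5, 0, 0, 0, 0, -0.02, 0, -0.5, 0, 0, 0, 0, -0.02, 0, -0.5, 0, 0]'

```text
clock: 23.93
eef_pos: [0.5842, 0.1233, 0.2362]
tcp_rot: [-3.141, -0.516, -0.053]
ft_force: [-0.3, 0.2, 0.1]
width: 0.496
```

```bash
python3 - <<'E'
from h import *
s=grip(); print(s['joints'].round(3))
E
```

```text
t 23.93 p [0.5842 0.1233 0.2362] rpy [-179.97  -29.56   -3.05] F [-0.3  0.2  0.1] w 0.496
grasp in stop frame mm [-30.2  -0.9 252.7] radius 205.0 theta 1.544
[ 0.046  0.339  1.878 -0.121  0.414  1.768]
```

Emit:
step_arm --increments '[0, 0, -0.02, 0, 0, 0, 0, -0.01, 0, -0.015, 0, -0.5, 0, 0, -0.015, 0, -0.012, 0, -0.5, 0, 0, -0.015, 0, -0.01, 0, -0.5, 0, 0, -0.015, 0, -0.01, 0, -0.5, 0, 0]'

```text
clock: 24.35
eef_pos: [0.503, 0.1283, 0.2796]
tcp_rot: [-3.137, -0.498, -0.054]
ft_force: [-0.1, -0.1, -0.6]
width: 0.499
```

```bash
python3 - <<'E'
from h import *
s=st(); snap('wrist','w9.png'); snap('top','t9.png'); snap('side','s9.png')
Z=R.from_euler('z',YAW,degrees=True)
print([w2px('w9.png',GAUGE+Z.apply(np.array(p)/1e3)).round(0).tolist() for p in[(36,75,30),(36,-75,30),(-36,75,30),(-36,-75,30)]])
a=cv2.imread('pics/w9.png'); b=cv2.imread('pics/s9.png')[165:315,225:375]
m=np.zeros((600,800,3),np.uint8); m[:280,:640]=a[:280]; m[280:600,:320]=cv2.resize(b,(320,320),interpolation=cv2.INTER_CUBIC)
c=cv2.imread('pics/t9.png')[120:280,240:480]; m[280:600,320:800]=cv2.resize(c,(480,320),interpolation=cv2.INTER_CUBIC)
cv2.imwrite('pics/c9.png',m)
E
```

```text
t 24.35 p [0.503  0.1283 0.2796] rpy [-179.75  -28.55   -3.09] F [-0.1 -0.1 -0.6] w 0.499
[[323.0, 199.0], [446.0, 199.0], [323.0, 259.0], [451.0, 259.0]]
```

View pics/c9.png

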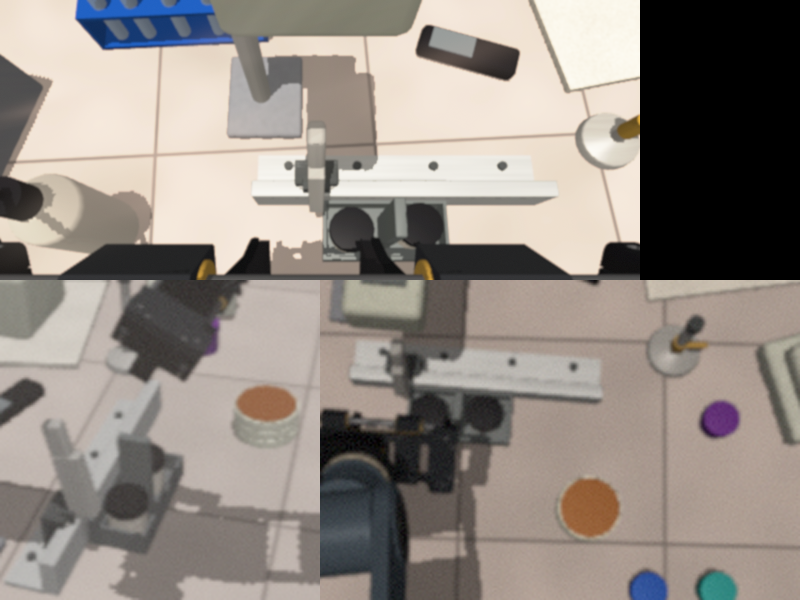

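```bash
python3 - <<'E'
from h import *
print(bot.sign_off())
E
```

```text
the job is handed in; nothing more can be done
None
```

The job is done and handed in at about 24.5 s of the 72 s allowed. No verdict was reported.

**What I did:** I flipped the leaf down by its tab and lifted the tray by its handle. I carried it level over the dish stack, set it against the fence and slid it until it pressed on the leaf. Side force rose to 9.8 N with no further movement, against about 5 N while sliding. Then I released the tray, flipped the leaf up to its end stop and backed off.

**Last checks:**
- **Leaf:** the last pictures show it standing up. The gripper's position put it at 1.79 rad, against the 1.75 rad end stop, so about 0.04 rad of that is measuring error.
- **Tray:** after release and before the leaf went up, its corners matched the predicted gauged place to 1–2 pixels. In the final picture it still appears there, flush with the fence.
- **Pots and bystanders:** both pots are upright and the dish stack and wash bottle look untouched. The beaker was not in the final crops.

**What disagreed or went wrong:**
- **Gripper-based tray position:** it read about 2 mm short of the gauged place. I took that as grip offset and trusted the images.
- **Leaf slip:** while the leaf was being flipped, the fingers slid along it by some millimetres, and drifted off its tab near the end of the down-flip. I corrected for this as I went.
- **Joint limit:** on the second approach to the leaf, leaning 28° back, the last joint read 2.852 rad against its 2.85 limit. I backed out at once and approached with 10° of lean. This slight overshoot could count against the job.

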